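Close up the ink agitator and start it

TASK

Get the bench ink agitator ready to run and start it: put each cover on the well it fits, one end tucked in under the fixed lip on the robot's side and the plate then laid down flat and fully home in its recess. Hang every ink knife lying on the bench by its eye on a peg of the knife rail. With both covers on, lift the sprung guard, flip the drive switch beneath it over to the far side, and let the guard drop shut; leave the ink tin and the brayer where they are.

Things in the scene. Friction and masses are not known exactly. Their poses are not given: they have to be found in the camera images.
- agitator: the fixed twin-well ink agitator, a green iron box 156 (x) x 302 (y) mm. Origin under it on the bench; x points away from the robot, y to the robot's left. Steel rims round the two wells are 90 high; right of the wells (y = -150 to -40 mm) is the flat switch panel, top 90 mm above the bench
- wide_pocket (a point): centre of the floor of the wide well's recess, 82 mm above the bench; axes as the agitator. The recess is 116 (x) x 96 (y) mm and 8 deep to the rim on the far side and both y sides. Along its near (-x) side the wall is higher and carries a fixed lip, 4 thick, that overhangs the recess by 10 mm with its underside 14 mm above the recess floor. The floor is a ledge 8 to 12 mm wide round the open well
- narrow_pocket (a point): the same for the narrow well: recess 116 (x) x 66 (y) mm, same depth, same lip on its near (-x) side
- wide_cover: cover of the wide well, aluminium plate 110 x 90 x 8 mm, loose on the bench. Origin: centre of the plate's underside; x along the 110 mm length, z up through the grip bar. On top in the middle stands a grip bar 50 long (x) x 12 thick (y) x 26 high, its top 34 mm above the underside. Alike end for end. About 220 g
- narrow_cover: cover of the narrow well, aluminium plate 110 x 60 x 8 mm, loose on the bench. Origin: centre of the plate's underside; x along the 110 mm length, z up through the grip bar. On top in the middle stands a grip bar 50 long (x) x 12 thick (y) x 26 high, its top 34 mm above the underside. Alike end for end. About 150 g
- knife1: ink knife lying flat on the bench (some starts have fewer knives: absent ones read None). Wooden handle 90 long (its x) x 22 wide (y) x 12 thick (z); at its +x end a steel hanging eye, a plate 30 x 28 x 4 with a 16 mm hole; at its -x end a steel blade 32 wide, 2 thick. Reaches from x = -125 to x = +73 mm. Origin: centre of the handle's underside; balance point about 20 mm towards the blade from the handle's middle. About 80 g
- knife2: ink knife lying flat on the bench (some starts have fewer knives: absent ones read None). Wooden handle 90 long (its x) x 22 wide (y) x 12 thick (z); at its +x end a steel hanging eye, a plate 30 x 28 x 4 with a 16 mm hole; at its -x end a steel blade 32 wide, 2 thick. Reaches from x = -125 to x = +73 mm. Origin: centre of the handle's underside; balance point about 20 mm towards the blade from the handle's middle. About 80 g
- knife3: ink knife lying flat on the bench (some starts have fewer knives: absent ones read None). Wooden handle 90 long (its x) x 22 wide (y) x 12 thick (z); at its +x end a steel hanging eye, a plate 30 x 28 x 4 with a 16 mm hole; at its -x end a steel blade 32 wide, 2 thick. Reaches from x = -125 to x = +73 mm. Origin: centre of the handle's underside; balance point about 20 mm towards the blade from the handle's middle. About 80 g
- knife4: ink knife lying flat on the bench (some starts have fewer knives: absent ones read None). Wooden handle 90 long (its x) x 22 wide (y) x 12 thick (z); at its +x end a steel hanging eye, a plate 30 x 28 x 4 with a 16 mm hole; at its -x end a steel blade 32 wide, 2 thick. Reaches from x = -125 to x = +73 mm. Origin: centre of the handle's underside; balance point about 20 mm towards the blade from the handle's middle. About 80 g
- eye1 (a point): centre of the hole in the hanging eye of knife1, 58 mm from the handle's middle; axes as the knife (the hole's axis is z)
- eye2 (a point): centre of the hole in the hanging eye of knife2, 58 mm from the handle's middle; axes as the knife (the hole's axis is z)
- eye3 (a point): centre of the hole in the hanging eye of knife3, 58 mm from the handle's middle; axes as the knife (the hole's axis is z)
- eye4 (a point): centre of the hole in the hanging eye of knife4, 58 mm from the handle's middle; axes as the knife (the hole's axis is z)
- rail: the fixed knife rail: a 14 mm round bar along its y at 225 mm height on two posts 250 mm apart (each with a foot 110 x 30 x 10 mm), with four pegs 60 mm apart. Origin on the bench under the bar's middle; -x is the side facing the robot. Each peg is 7 mm thick with a round end and rises from the bar at 45 degrees towards -x and up, about 44 mm clear of the bar
- peg1 (a point): point on the centre line of a peg, half way along it, 27 mm short of its tip (peg 1, counted from +y); axes as the rail. The peg runs along (-0.707, 0, +0.707) of the rail
- peg2 (a point): point on the centre line of a peg, half way along it, 27 mm short of its tip (peg 2, counted from +y); axes as the rail. The peg runs along (-0.707, 0, +0.707) of the rail
- peg3 (a point): point on the centre line of a peg, half way along it, 27 mm short of its tip (peg 3, counted from +y); axes as the rail. The peg runs along (-0.707, 0, +0.707) of the rail
- peg4 (a point): point on the centre line of a peg, half way along it, 27 mm short of its tip (peg 4, counted from +y); axes as the rail. The peg runs along (-0.707, 0, +0.707) of the rail
- switch (a point): the foot of the drive toggle on the switch panel, at panel height; axes as the agitator. The guard over it is a black sheet hood 62 wide, 46 high: flat top, sloping front whose lower edge lies 34 mm to the near (-x) side of the toggle and 33 mm above the panel, side skirts down to 34 mm; below that it is open but for the hinge ears. The panel is bare for 54 mm in front of it
- guard (a joint): angle of the sprung guard: 0 shut, up to 1.5 rad with its front edge swung up and away. Its hinge lies 30 mm beyond the toggle (+x), 8 mm above the panel. A weak spring shuts it (about 1 N at the front edge): lift that edge, for example with a slanted fingertip under it, and let the guard rest on the finger while working the switch
- toggle (a joint): angle of the drive toggle: near 0 is off, leaning 20 degrees to the robot (-x); 0.7 is on, leaning as far away (+x). It stays where it is left; about 1 N moves it
- toggle_tip (a point): centre of the round end of the toggle lever, 33 mm from its pivot; the pivot lies 4 mm above the panel. The end is 10 mm thick, the lever 7
- ink_tin: bystander: closed white ink tin 84 across, 58 high, on the bench; origin under it
- brayer: bystander: hand roller lying on a marble slab beside the agitator; origin under its roller
Not all that is in view belongs to the job. Leave any blue look-alike of the narrow_cover alone. What is shaped like the knife4 but turquoise is not meant.

How it is judged:
On the way, in this order (a step that is already met when the one before it is completed fails the run):
1. both covers lie flat and fully home in their recesses, under the lip (horizontal distance between wide_cover and wide_pocket below 0.006 m and z of wide_cover in the frame of wide_pocket between -0.0025 and 0.0025 m and angle between each of wide_cover, narrow_cover's own z axis and vertical below 0.03 rad and angle between the x axis of each of wide_cover, narrow_cover and the x axis of agitator, either way round below 0.1 rad and horizontal distance between narrow_cover and narrow_pocket below 0.006 m and z of narrow_cover in the frame of narrow_pocket between -0.0025 and 0.0025 m), for 0.3 s.
2. the guard is lifted, the switch still off (value of joint guard above 0.12 rad and value of joint toggle below 0.25 rad), for 0.1 s.
3. the switch is flipped on under the raised guard, both covers still home (all of step 1 and value of joint toggle above 0.5 rad and value of joint guard above 0.1 rad), for 0.1 s.
At the end, for the whole second after the job is handed in: Covers flat (0.03 rad), square (0.1 rad), within 6 mm of the centre and 2.5 mm of the floor of their own recess; every knife at rest, eye within 33 mm of a peg's middle, upright within 0.6 rad; toggle over 0.5 rad; guard under 0.08 rad (all of step 1 and (distance between eye1 and peg1 below 0.033 m or distance between eye1 and peg2 below 0.033 m or distance between eye1 and peg3 below 0.033 m or distance between eye1 and peg4 below 0.033 m) and angle between each of knife1, knife2, knife3, knife4's own x axis and vertical below 0.6 rad and linear speed of each of knife1, knife2, knife3, knife4 below 0.05 m/s and (distance between eye2 and peg1 below 0.033 m or distance between eye2 and peg2 below 0.033 m or distance between eye2 and peg3 below 0.033 m or distance between eye2 and peg4 below 0.033 m) and (distance between eye3 and peg1 below 0.033 m or distance between eye3 and peg2 below 0.033 m or distance between eye3 and peg3 below 0.033 m or distance between eye3 and peg4 below 0.033 m) and (distance between eye4 and peg1 below 0.033 m or distance between eye4 and peg2 below 0.033 m or distance between eye4 and peg3 below 0.033 m or distance between eye4 and peg4 below 0.033 m) and value of joint toggle above 0.5 rad and value of joint guard below 0.08 rad and linear speed of each of wide_cover, narrow_cover below 0.03 m/s); the robot touches nothing.
It fails at once if the ink tin is moved more than 3 cm or tipped (distance of ink_tin from where it was at the start of the episode above 0.03 m or angle between ink_tin's own z axis and vertical above 0.3 rad).
It fails at once if the brayer is moved more than 3 cm (distance of brayer from where it was at the start of the episode above 0.03 m).
Of knife1, knife2, knife3, knife4 only 2 to 4 are there at a start; the rules pass over those that are not, and their reading is None.
At some moment in a run one of wide_cover, narrow_cover, knife1, knife2, knife3, knife4 may be knocked a few centimetres aside while the robot is not near it.
It also fails if it takes over 210 s, if anything falls off the work surface, if the arm or the gripper's body presses on something with over 40 N, if the wrist force passes 120 N, or if a joint passes its speed limit or range.

ROBOT

A 7-joint arm with a two-finger parallel gripper is mounted at the origin on the work surface. World frame = base frame: x ahead of the robot, y to its left, z up, the work surface at z = 0. Lengths are in m, angles in rad, forces in N, time in s.
With the tool pointing down it reaches from about 0.4 to 0.85 m from the base axis. Payload 4.5 kg.
Tool frame: the origin (TCP) lies at the very end of the fingers, on their centre line; the grasp point (between the pads) lies 19 mm behind it; z points along the fingers, y is the direction in which the jaws open and shut (so a half turn about z gives the same grasp; the last joint's range is limited). The gripper opens to 85 mm and grips with 20 to 120 N. Pads are 22 mm wide; open, the fingers measure 114 mm over their backs; the gripper's body (76 mm by 85 mm) begins 54 mm behind the grasp point. The pads swing forward as they close: fully open they stand 13 mm farther back than shut.
Start: joints at [1.273, 0.689, -0.195, 1.565, 0.157, 0.902, -0.215], TCP at [0.204, -0.591, 0.196] pointing down, gripper open.
Joint ranges: [-3.01, 3.01], [-0.46, 2.08], [-1.47, 1.51], [0.13, 2.56], [-1, 4.14], [0.04, 2.09], [-2.66, 2.66]. Speed limits (rad/s): [2.57, 2.57, 3.14, 3.14, 3.14, 3.14, 3.14].

INTERFACE

Orientations are given as a rotation vector (axis times angle).
In Python, from workcell import env gives the robot as it stands.
- The arm moves only by the tool jog_arm, never from a script. Its argument "commands" is a list of rows, each an object of numbers: "x", "y", "z": the shift along the tool's x, y, z in m; "turn": the turn about the tool's z in rad. In form: [{"x": .., "y": .., "z": .., "turn": ..}, ...]. A call has 1 to 10 rows; each row shifts and turns the commanded pose from where the row before left it, along the tool's axes as they then stand; what a row does not reach is not made up. A row lasts 1/8 s, in which the tool goes at most 62.5 mm and 10.7 degrees, less where a joint would pass 70% of its speed; a pose out of reach is approached as far as the arm can. A call with a gripper value outside its range is refused whole. "hand" is the opening in per cent of the stroke, from 0 (shut) to 100 (fully open), set as the call begins (left out, the last holds). The fingers move at their own pace and stop on an object; "squeeze" is the grip in N (left out, the last holds). Time passes only in rows, so rows that do not move let the fingers close. It gives the time, the measured TCP pose, the force and the opening at its end, in the units of the state.
- env.read_state(): the state, without advancing time (a new reading comes with each control period).
- env.snapshot(name): name is "side" or "top" or "wrist"; returns a dict with "image" (400x640x3 uint8, red, green, blue), "camera_matrix" (3x3 intrinsics, pixels), "R" (3x3) and "t" (3): a world point X has camera coordinates R X + t. Camera axes: x right, y down, z forward; pixel columns grow to the right and rows downward; lengths in m; the calibration is good to about 2 mm. A picture is of the moment at which its call begins. There is no depth.
- env.finish_job(): hands the job in, once; it reports no verdict.
The state is a dict: "time_s": time; "joints": joint angles; "qd": joint speeds; "joint_torque": joint torques, N m; "eef_pos": TCP position; "eef_rot": TCP orientation; "contact_force": force on the tool from outside, world axes, zero at the start; "wrist_torque": the same for the moment, N m; "finger_gap": finger opening in m.
Only numpy, scipy, OpenCV 4.12 (cv2) and the standard library are available. Lean on these libraries where they do the work, as an engineer would, in place of code of your own. Each camera call takes 0.05 s, during which the arm holds its last target. There are 200 camera calls.

## Working session

There is one attempt and no reset: what is moved stays moved. The work goes in short steps, Python scripts to look and compute and a tool call to move; the robot and the scene stay as the last step left them, time stands still between calls to the robot, and variables do not carry over. Pictures are saved under pics/ and viewed, about 12 in all and at most 16, crops included, and the job is handed in when it is done.

Besides the shell and the picture viewer there is one more tool, called after "Request:" in YAML: its name, and indented under it one key for each argument. jog_arm: Moves the arm, as the interface text tells. Its arguments: {"type":"object","properties":{"commands":{"type":"array","items":{"type":"object","properties":{"x":{"type":"number"},"y":{"type":"number"},"z":{"type":"number"},"turn":{"type":"number"}}}},"hand":{"type":"number"},"squeeze":{"type":"number"}},"required":["commands"]}

```bash
ls; mkdir -p pics
cat > h.py <<'E'
import numpy as np, cv2
from workcell import env
from scipy.spatial.transform import Rotation as Ro
def snap(n,f=None):
    s=env.snapshot(n)
    for k in("camera_matrix","R","t"): s[k]=np.array(s[k],float)
    if f: cv2.imwrite("pics/"+f,cv2.cvtColor(s["image"],cv2.COLOR_RGB2BGR))
    return s
def ray(s,u,v,z):
    d=s["R"].T@np.linalg.inv(s["camera_matrix"])@np.array([u,v,1.]); c=-s["R"].T@s["t"]
    return c+d*(z-c[2])/d[2]
def proj(s,X):
    p=s["camera_matrix"]@(s["R"]@np.array(X,float)+s["t"]); return p[:2]/p[2]
E
python3 - <<'E'
from h import *
import pickle
for n in("top","side"):
    s=snap(n,n+"0.png"); pickle.dump(s,open(n+"0.pkl","wb"))
    print(n,s["camera_matrix"].round(1).tolist(),(-s["R"].T@s["t"]).round(3), s["R"].round(2).tolist())
print(env.read_state())
E
```

```text
pics
top [[462.6, 0.0, 315.5], [0.0, 462.6, 199.3], [0.0, 0.0, 1.0]] [ 0.473 -0.016  1.537] [[0.01, -1.0, -0.0], [-1.0, -0.01, -0.05], [0.05, 0.0, -1.0]]
side [[501.8, 0.0, 320.9], [0.0, 501.8, 192.1], [0.0, 0.0, 1.0]] [-0.295  0.758  1.336] [[-0.7, -0.72, -0.02], [-0.5, 0.5, -0.7], [0.51, -0.48, -0.71]]
{'time_s': 0.1, 'joints': array([ 1.27282768,  0.6898946 , -0.19449786,  1.56627917,  0.15724392,
        0.9025048 , -0.21507082]), 'qd': array([-0.00062794, -0.00177638,  0.00041706, -0.00104841,  0.00040039,
       -0.00138979, -0.00063293]), 'joint_torque': array([-3.40842431e-03, -5.40605378e+01, -1.27113562e+00, -1.58985293e+01,
        9.45862761e-03,  4.40197735e-03,  2.79654768e-05]), 'eef_pos': array([ 0.2033095 , -0.59030146,  0.19495673]), 'eef_rot': array([-3.09681437e+00, -5.18570377e-01,  5.92432054e-04]), 'contact_force': array([-0.18065746, -0.5597621 ,  0.09081633]), 'wrist_torque': array([-0.02584073, -0.00892204, -0.05279659]), 'finger_gap': 0.08519572287778787}
```

View pics/top0.png

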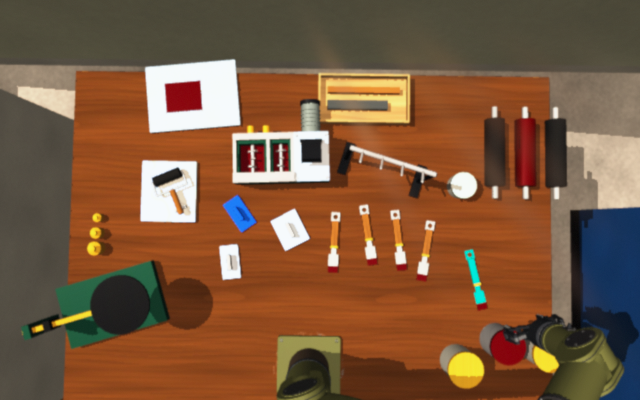

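View pics/side0.png

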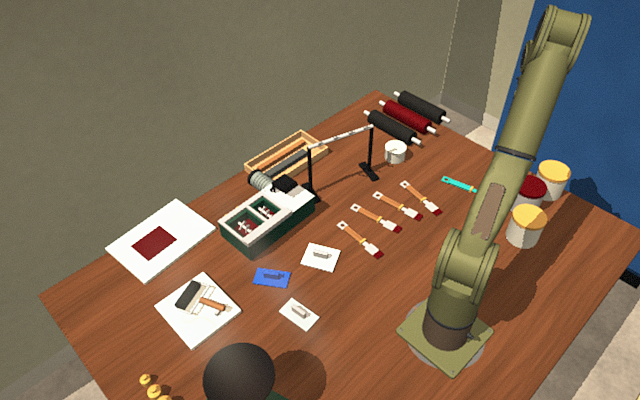

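The top view shows the two plain covers at (230,261) and (290,229), with the blue look-alike at (239,213). There are four orange knives at (334,240), (368,235), (398,240) and (427,250), and the turquoise look-alike is at (475,280). The agitator is at (281,157), with its switch panel at (312,152), and the rail runs from (348,148) to (435,175). The tin is at (463,186) and the brayer at (172,190).

Candidates:
- **Narrow cover:** white (230,261) or blue (239,213). I choose the white one.
- **Knives:** four orange ones, or the turquoise one at (475,280). I choose the orange ones.

Next I measure, with one close crop to check the choice.

Run:
```python
from h import *
import pickle
s=pickle.load(open("top0.pkl","rb")); im=s["image"]; hsv=cv2.cvtColor(im,cv2.COLOR_RGB2HSV)
roi=np.zeros(im.shape[:2],np.uint8); roi[200:300,205:450]=1
def cs(m,lo,hi):
    c,_=cv2.findContours(m.astype(np.uint8),cv2.RETR_EXTERNAL,cv2.CHAIN_APPROX_NONE)
    return [x for x in c if lo<cv2.contourArea(x)<hi]
def info(c,z):
    pts=np.array([ray(s,u,v,z)[:2] for u,v in c[:,0,:].astype(float)],np.float32)
    r=cv2.minAreaRect(pts*1000); return [np.round(r[0],0),np.round(r[1],0),round(r[2],1)]
w=(hsv[...,1]<60)&(hsv[...,2]>140)&(roi>0)
for c in cs(w,200,3000): print("white",c[:,0].mean(0).round(),info(c,.008))
o=(hsv[...,0]>8)&(hsv[...,0]<22)&(hsv[...,1]>170)&(hsv[...,2]>170)&(roi>0)
for c in cs(o,40,800): print("orange",c[:,0].mean(0).round(),info(c,.012))
print("hsv samples",hsv[229,334],hsv[290,300],hsv[261,225])
cv2.imwrite("pics/c1.png",cv2.cvtColor(cv2.resize(im[120:300,210:480],None,fx=2.95,fy=2.95,interpolation=cv2.INTER_CUBIC),cv2.COLOR_RGB2BGR))
```

```text
white [230. 262.] [array([340., 265.]), array([114.,  64.]), 7.0]
white [290. 229.] [array([447.,  70.]), array([114.,  94.]), 27.6]
orange [427. 244.] [array([ 408., -383.]), array([27., 86.]), 78.8]
orange [333. 235.] [array([431., -75.]), array([85., 23.]), 0.6]
orange [397. 233.] [array([ 441., -285.]), array([85., 24.]), 6.0]
orange [366. 228.] [array([ 457., -181.]), array([85., 26.]), 11.2]
hsv samples [ 14 203 224] [ 11 203 148] [101   8 251]
```

View pics/c1.png

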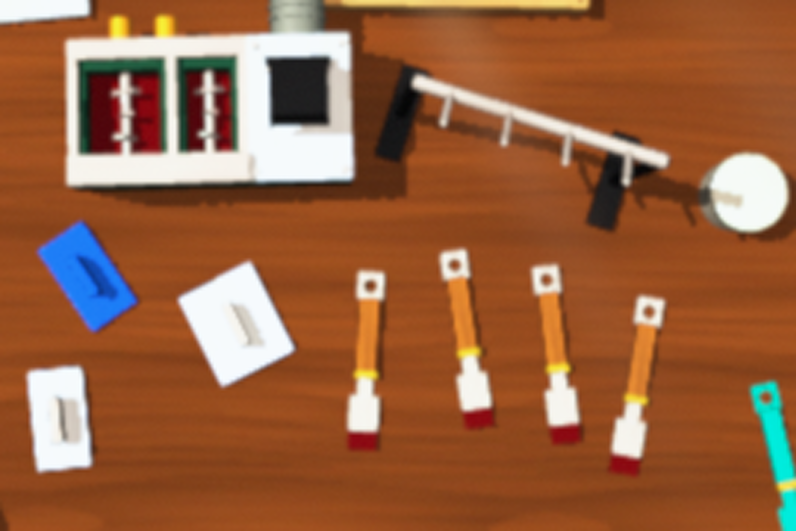

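```bash
cat >> h.py <<'E'
def go(*wp, step=.05):
    """waypoints (x,y,z,phi_deg or None): print tool-frame rows"""
    st=env.read_state(); p=np.array(st["eef_pos"]); X=Ro.from_rotvec(st["eef_rot"]).as_matrix()
    ph=np.arctan2(X[1,0],X[0,0]); print("t",round(st["time_s"],1),"at",p.round(4),"phi",np.degrees(ph).round(2),"tilt",np.degrees(np.arccos(-X[2,2])).round(2))
    for w in wp:
        q=np.array(w[:3]); t=0
        if len(w)>3 and w[3] is not None:
            n=np.radians(w[3]); t=-(n-ph); t=(t+np.pi)%(2*np.pi)-np.pi; ph=n
        c,s=np.cos(ph),np.sin(ph)
        R=np.array([[c,s,0],[s,-c,0],[0,0,-1]]); d=R.T@(q-p); n=max(1,int(np.ceil(np.linalg.norm(d)/step)))
        if t: print("  turn first",round(t,3),"max .18/row")
        print("  %d rows of"%n,(d/n).round(4)); p=q
E
python3 - <<'E'
from h import *
import pickle
s=pickle.load(open("top0.pkl","rb"))
f=lambda u,v,z: ray(s,210+u/2.95,120+v/2.95,z).round(3)
print("agit corners z.09",f(66,39,.09),f(351,33,.09),f(354,183,.09),f(68,185,.1))
print("wide rec",f(80,58,.09),f(165,58,.09),f(80,153,.1),f(165,153,.1)); print("narrow",f(180,56,.09),f(236,56,.09),f(180,152,.1),f(236,152,.1))
print("bar ends",f(415,81,.225),f(665,160,.225))
for a in((447,92,443,124),(508,114,504,144),(570,135,566,163),(628,155,627,184)): print("peg root/tip",f(*a[:2],.23),f(*a[2:],.263))
print("guard",[f(*a,.13) for a in((270,60),(328,58),(328,124),(270,124))])
go((.42,-.3,.25,27.6),(.447,.07,.2),(.447,.07,.12))
E
```

```text
agit corners z.09 [0.749 0.251 0.09 ] [ 0.76  -0.054  0.09 ] [ 0.599 -0.059  0.09 ] [0.592 0.243 0.1  ]
wide rec [0.729 0.235 0.09 ] [0.73  0.145 0.09 ] [0.626 0.231 0.1  ] [0.627 0.142 0.1  ]
narrow [0.732 0.129 0.09 ] [0.733 0.069 0.09 ] [0.628 0.126 0.1  ] [0.629 0.067 0.1  ]
bar ends [ 0.687 -0.113  0.225] [ 0.613 -0.355  0.225]
peg root/tip [ 0.676 -0.143  0.23 ] [ 0.64  -0.137  0.263]
peg root/tip [ 0.655 -0.202  0.23 ] [ 0.622 -0.194  0.263]
peg root/tip [ 0.636 -0.262  0.23 ] [ 0.605 -0.252  0.263]
peg root/tip [ 0.617 -0.318  0.23 ] [ 0.586 -0.309  0.263]
guard [array([0.722, 0.031, 0.13 ]), array([ 0.725, -0.029,  0.13 ]), array([ 0.656, -0.03 ,  0.13 ]), array([0.655, 0.03 , 0.13 ])]
t 0.1 at [ 0.2033 -0.5903  0.195 ] phi 19.01 tilt 0.1
  turn first -0.15 max .18/row
  8 rows of [ 0.0408 -0.0196 -0.0069]
  8 rows of [ 0.0244 -0.0394  0.0062]
  2 rows of [0.   0.   0.04]
```

Request:
jog_arm:
  commands:
    - {"turn":-0.15,"z":-0.02}
    - {"x":0.041,"y":-0.02,"z":-0.007}
    - {"x":0.041,"y":-0.02,"z":-0.007}
    - {"x":0.041,"y":-0.02,"z":-0.007}
    - {"x":0.041,"y":-0.02,"z":-0.007}
    - {"x":0.041,"y":-0.02,"z":-0.007}
    - {"x":0.041,"y":-0.02}
    - {"x":0.041,"y":-0.02}
    - {"x":0.041,"y":-0.02}
    - {}
  hand: 100

```text
validation failed for argument at $.co...
```

Request:
jog_arm:
  commands:
    - {"x":0.024,"y":-0.039,"z":0.006}
    - {"x":0.024,"y":-0.039,"z":0.006}
    - {"x":0.024,"y":-0.039,"z":0.006}
    - {"x":0.024,"y":-0.039,"z":0.006}
    - {"x":0.024,"y":-0.039,"z":0.006}
    - {"x":0.024,"y":-0.039,"z":0.006}
    - {"x":0.024,"y":-0.039,"z":0.006}
    - {"x":0.024,"y":-0.039,"z":0.006}
    - {}
    - {}

```text
validation failed for argument at $.co...
```

Run:
```python
from h import *
import pickle
s=snap("wrist","w1.png"); pickle.dump(s,open("w1.pkl","wb"))
print((-s["R"].T@s["t"]).round(3),s["R"].round(2).tolist())
go((.447,.07,.12,27.6))
```

```text
[ 0.266 -0.567  0.375] [[0.33, -0.95, -0.0], [-0.91, -0.32, 0.27], [-0.25, -0.08, -0.96]]
t 0.1 at [ 0.2034 -0.5904  0.1951] phi 19.01 tilt 0.08
  turn first -0.15 max .18/row
  15 rows of [ 0.0348 -0.0315  0.005 ]
```

View pics/w1.png

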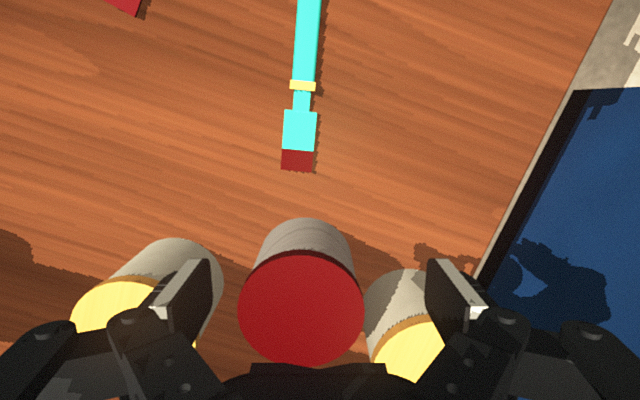

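The wrist view shows the open fingers at (185,290) and (455,290), with the bystander cans below and the turquoise knife at (300,130). No move ran, so I resend with full rows.

Request:
jog_arm:
  commands:
    - {"x":0,"y":0,"z":-0.04,"turn":0}
    - {"x":0,"y":0,"z":-0.01,"turn":-0.15}
    - {"x":0.041,"y":-0.02,"z":0,"turn":0}
    - {"x":0.041,"y":-0.02,"z":0,"turn":0}
    - {"x":0.041,"y":-0.02,"z":0,"turn":0}
    - {"x":0.041,"y":-0.02,"z":0,"turn":0}
    - {"x":0.041,"y":-0.02,"z":0,"turn":0}
    - {"x":0.041,"y":-0.02,"z":0,"turn":0}
    - {"x":0.041,"y":-0.02,"z":0,"turn":0}
    - {"x":0.041,"y":-0.02,"z":0,"turn":0}
  hand: 100
  squeeze: 40

```text
time_s: 1.4
eef_pos: [0.4208, -0.2958, 0.2456]
eef_rot: [-3.051, -0.749, 0.0]
contact_force: [0.8, 0.2, -0.2]
finger_gap: 0.0856
```

Request:
jog_arm:
  commands:
    - {"x":0.024,"y":-0.039,"z":0.006,"turn":0}
    - {"x":0.024,"y":-0.039,"z":0.006,"turn":0}
    - {"x":0.024,"y":-0.039,"z":0.006,"turn":0}
    - {"x":0.024,"y":-0.039,"z":0.006,"turn":0}
    - {"x":0.024,"y":-0.039,"z":0.006,"turn":0}
    - {"x":0.024,"y":-0.039,"z":0.006,"turn":0}
    - {"x":0.024,"y":-0.039,"z":0.006,"turn":0}
    - {"x":0.024,"y":-0.039,"z":0.006,"turn":0}
    - {"x":0,"y":0,"z":0,"turn":0}
    - {"x":0,"y":0,"z":0,"turn":0}

```text
time_s: 2.65
eef_pos: [0.4454, 0.0677, 0.1975]
eef_rot: [3.05, 0.749, -0.001]
contact_force: [-0.4, -1.3, 0.4]
finger_gap: 0.0852
```

Run:
```python
from h import *
import pickle
s=snap("wrist","w2.png"); pickle.dump(s,open("w2.pkl","wb"))
go((.447,.07,.12,27.6))
```

```text
t 2.7 at [0.4455 0.067  0.1976] phi 27.52 tilt 0.07
  turn first -0.001 max .18/row
  2 rows of [ 0.0014 -0.001   0.0388]
```

View pics/w2.png

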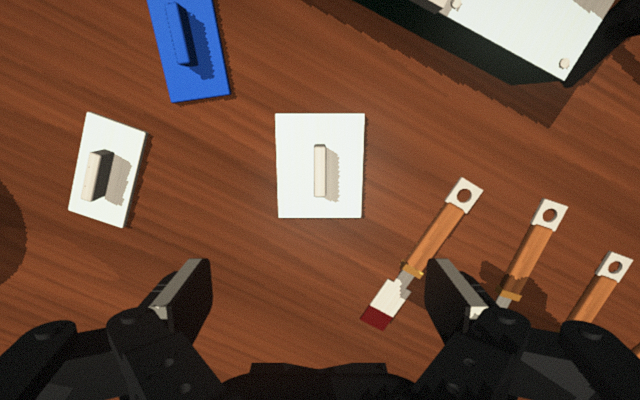

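The wide cover, with its bar near upright at (320,170), sits just ahead of the fingers. The narrow cover is at (107,170) and the blue one at (185,50). I measure the white plates.

```bash
cat >> h.py <<'E'
def plates(s,z=.008,lo=2000,hi=40000):
    hsv=cv2.cvtColor(s["image"],cv2.COLOR_RGB2HSV); m=((hsv[...,1]<60)&(hsv[...,2]>120)).astype(np.uint8)
    for c in cv2.findContours(m,cv2.RETR_EXTERNAL,cv2.CHAIN_APPROX_NONE)[0]:
        if lo<cv2.contourArea(c)<hi:
            P=np.array([ray(s,u,v,z)[:2] for u,v in c[:,0].astype(float)],np.float32)*1000
            r=cv2.minAreaRect(P); print(c[:,0].mean(0).round(),np.round(r[0],1),np.round(r[1],1),round(r[2],1))
E
python3 - <<'E'
from h import *
import pickle
plates(pickle.load(open("w2.pkl","rb")))
E
```

```text
[319. 164.] [447.4  69.2] [109.3  90.5] 27.7
[105. 169.] [339.  265.2] [110.9  60.4] 7.1
[524.  22.] [640.9 -39.4] [ 70.1 171.2] 27.6
```

Request:
jog_arm:
  commands:
    - {"x":0.003,"y":-0.001,"z":0.045,"turn":0}
    - {"x":0,"y":0,"z":0.045,"turn":0}
    - {"x":0,"y":0,"z":0.045,"turn":0}
    - {"x":0,"y":0,"z":0.035,"turn":0}
    - {"x":0,"y":0,"z":0.012,"turn":0}
    - {"x":0,"y":0,"z":0,"turn":0}
  hand: 60

```text
time_s: 3.45
eef_pos: [0.4479, 0.0697, 0.0157]
eef_rot: [3.051, 0.747, -0.001]
contact_force: [0.2, 0.2, 0.3]
finger_gap: 0.0511
```

Request:
jog_arm:
  commands:
    - {"x":0,"y":0,"z":0,"turn":0}
    - {"x":0,"y":0,"z":0,"turn":0}
    - {"x":0,"y":0,"z":0,"turn":0}
    - {"x":0,"y":0,"z":0,"turn":0}
    - {"x":0,"y":0,"z":0,"turn":0}
    - {"x":0,"y":0,"z":0,"turn":0}
  hand: 0
  squeeze: 40

```text
time_s: 4.2
eef_pos: [0.4479, 0.0706, 0.0157]
eef_rot: [3.051, 0.75, -0.0]
contact_force: [0.4, -0.5, 0.8]
finger_gap: -0.0004
```

Run:
```python
from h import *
import pickle
s=snap("wrist","w3.png"); pickle.dump(s,open("w3.pkl","wb"))
plates(s)
s=snap("top"); 
plates(s,lo=200,hi=3000)
```

```text
[589. 280.] [491.6 -81.3] [29.6 30. ] 87.9
[322. 221.] [451.1  71. ] [100.4  90.1] 27.7
[226. 262.] [338.2 277.4] [114.8  44.7] 11.1
[463. 185.] [ 602.  -500.5] [89.5 86.6] 89.9
[392. 163.] [ 666.1 -264.5] [299.9  47.7] 72.5
[618. 176.] [ 648.7 -998.4] [175.  239.1] 88.8
[ 48. 100.] [861.6 894.8] [191.8  93.5] 85.7
```

View pics/w3.png

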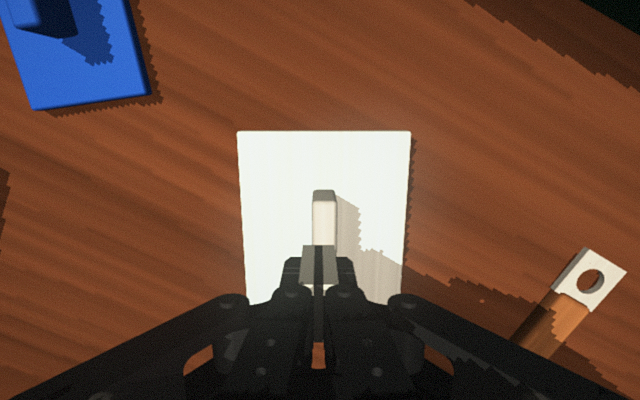

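Run:
```python
from h import *
import pickle
s=pickle.load(open("w3.pkl","rb"))
st=env.read_state();p=st["eef_pos"]; print(p,st["finger_gap"],st["contact_force"])
print("tcp",proj(s,p),"grasp",proj(s,p+[0,0,.019]))
u=np.array([np.cos(.482),np.sin(.482),0]);v=np.array([-u[1],u[0],0]);c=np.array([.4474,.0692,0])
for a in(-25,25):
  for z in(.008,.034): print(a,z,[proj(s,c+u*a/1e3+v*b/1e3+[0,0,z]).round() for b in(-6,6)])
```

```text
[0.44789386 0.07056498 0.01563249] -8.038435414652819e-05 [-0.48918786  0.61812539  0.03547496]
tcp [321.20828162 233.42979137] grasp [321.51224639 247.27727351]
-25 0.008 [array([333., 271.]), array([312., 271.])]
-25 0.034 [array([335., 295.]), array([311., 295.])]
25 0.008 [array([334., 187.]), array([312., 186.])]
25 0.034 [array([337., 199.]), array([311., 199.])]
```

Run:
```python
from h import *
import pickle
s=pickle.load(open("w3.pkl","rb"))
st=env.read_state();p=st["eef_pos"]; R=Ro.from_rotvec(st["eef_rot"]).as_matrix()
for gap,zs in((42.5,(-13,-54)),(0,(0,-41))):
  for x in(-11,11):
    for z in zs: print(gap,x,z,proj(s,p+R@(np.array([x,gap,z])/1e3)).round(),proj(s,p+R@(np.array([x,-gap,z])/1e3)).round())
```

```text
42.5 -11 -13 [405. 263.] [238. 263.]
42.5 -11 -54 [429. 307.] [215. 307.]
42.5 11 -13 [408. 222.] [235. 222.]
42.5 11 -54 [434. 256.] [211. 256.]
0 -11 0 [321. 253.] [321. 253.]
0 -11 -41 [322. 291.] [322. 291.]
0 11 0 [321. 214.] [321. 214.]
0 11 -41 [322. 243.] [322. 243.]
```

Request:
jog_arm:
  commands:
    - {"x":0,"y":0,"z":0,"turn":0}
    - {"x":0,"y":0,"z":0,"turn":0}
    - {"x":0,"y":0,"z":0,"turn":0}
    - {"x":0,"y":0,"z":0,"turn":0}
    - {"x":0,"y":0,"z":0.003,"turn":0}
    - {"x":0,"y":0,"z":0.003,"turn":0}
  hand: 50

```text
time_s: 5.05
eef_pos: [0.4479, 0.0706, 0.0094]
eef_rot: [3.051, 0.75, -0.0]
contact_force: [-0.8, 0.3, -0.7]
finger_gap: 0.0424
```

Run:
```python
from h import *
import pickle
a=snap("wrist"); b=snap("side"); pickle.dump((a,b),open("w4.pkl","wb"))
st=env.read_state();p=st["eef_pos"];print(p,st["contact_force"])
u,v=proj(b,p); print(u,v)
u,v=int(u),int(v); B=cv2.resize(b["image"][v-60:v+20,u-40:u+40],(400,400),interpolation=cv2.INTER_CUBIC)
cv2.imwrite("pics/w4.png",cv2.cvtColor(np.hstack([B,a["image"][:,120:520]]),cv2.COLOR_RGB2BGR))
```

```text
[0.44770376 0.07058025 0.00930721] [-0.25601926 -0.76300873 -0.25950462]
319.730449228995 256.06499558420467
```

View pics/w4.png

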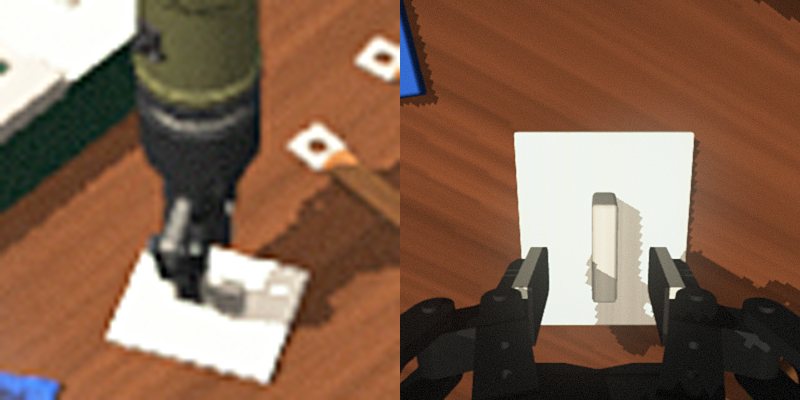

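Request:
jog_arm:
  commands:
    - {"x":0,"y":0,"z":0.002,"turn":0}
    - {"x":0,"y":0,"z":0.002,"turn":0}
    - {"x":0,"y":0,"z":0,"turn":0}

```text
time_s: 5.52
eef_pos: [0.4478, 0.0706, 0.0055]
eef_rot: [3.051, 0.75, -0.0]
contact_force: [-0.1, 0.2, -0.2]
finger_gap: 0.0428
```

Run:
```python
from h import *
import pickle
a,b=pickle.load(open("w4.pkl","rb"));st=env.read_state();p=st["eef_pos"]+[0,0,.004]; R=Ro.from_rotvec(st["eef_rot"]).as_matrix()
print(a["camera_matrix"][0],st["eef_pos"],st["contact_force"])
c=a["R"]@p+a["t"];print("tcp cam",c)
f=a["camera_matrix"][0,0]; d=f*.0424/103
P=[a["R"].T@(np.linalg.inv(a["camera_matrix"])@np.array([u,247,1.])*d-a["t"]) for u in(267,370)]
print("tip corners tool frame",[(R.T@(q-p)).round(4) for q in P])
for q in P: print("side px",proj(b,q).round(), "w/ tcp height",proj(b,q-[0,0,q[2]-p[2]]).round())
```

```text
[357.9957214   0.        318.0576453] [0.44781826 0.0705509  0.00552806] [-0.14034312  0.21784269 -0.24314573]
tcp cam [0.00163756 0.01683587 0.19107317]
tip corners tool frame [array([ 0.0101, -0.0226, -0.0426]), array([ 0.0101,  0.0198, -0.0425])]
side px [314. 253.] w/ tcp height [315. 261.]
side px [318. 243.] w/ tcp height [319. 251.]
```

Measured in the image, the fingertips sit about 41 mm short of the reported TCP, and there is no contact at z = 5 mm. I therefore go down carefully and watch the force.

Request:
jog_arm:
  commands:
    - {"x":0,"y":0,"z":0.008,"turn":0}
    - {"x":0,"y":0,"z":0.008,"turn":0}
    - {"x":0,"y":0,"z":0.006,"turn":0}
    - {"x":0,"y":0,"z":0,"turn":0}

```text
time_s: 6.02
eef_pos: [0.4486, 0.0707, -0.0162]
eef_rot: [-3.051, -0.75, 0.005]
contact_force: [-0.3, -0.6, -0.5]
finger_gap: 0.0427
```

Request:
jog_arm:
  commands:
    - {"x":0,"y":0,"z":0.004,"turn":0}
    - {"x":0,"y":0,"z":0.003,"turn":0}
    - {"x":0,"y":0,"z":0,"turn":0}

```text
time_s: 6.4
eef_pos: [0.4485, 0.0706, -0.0216]
eef_rot: [-3.051, -0.751, 0.005]
contact_force: [-0.1, -0.1, -0.1]
finger_gap: 0.0422
```

Request:
jog_arm:
  commands:
    - {"x":0,"y":0,"z":0,"turn":0}
    - {"x":0,"y":0,"z":0,"turn":0}
    - {"x":0,"y":0,"z":0,"turn":0}
    - {"x":0,"y":0,"z":0,"turn":0}
    - {"x":0,"y":0,"z":0,"turn":0}
  hand: 0

```text
time_s: 7.02
eef_pos: [0.4488, 0.0704, -0.0211]
eef_rot: [3.05, 0.749, -0.004]
contact_force: [1.0, -0.6, 5.4]
finger_gap: 0.0112
```

Gripped: the gap reads 11 mm, and the true fingertips are about 30 mm short of the reported TCP. I lift, square up and go over the wide well for a look.

Request:
jog_arm:
  commands:
    - {"x":0,"y":0,"z":-0.02,"turn":0}
    - {"x":0,"y":0,"z":-0.05,"turn":0}
    - {"x":0,"y":0,"z":-0.05,"turn":0.148}
    - {"x":0,"y":0,"z":-0.05,"turn":0.148}
    - {"x":0,"y":0,"z":-0.04,"turn":0.149}
    - {"x":0.039,"y":-0.029,"z":0,"turn":0}
    - {"x":0.039,"y":-0.029,"z":0,"turn":0}
    - {"x":0.039,"y":-0.029,"z":0,"turn":0}
    - {"x":0.039,"y":-0.029,"z":0,"turn":0}
    - {"x":0,"y":0,"z":0,"turn":0}

```text
time_s: 8.28
eef_pos: [0.602, 0.196, 0.1869]
eef_rot: [-3.138, -0.062, 0.004]
contact_force: [-1.1, -0.1, -1.6]
finger_gap: 0.0107
```

Run:
```python
from h import *
import pickle
a=snap("wrist","w5.png"); pickle.dump(a,open("w5.pkl","wb"))
st=env.read_state(); print(st["finger_gap"])
go((.6,.19,.19,2))
```

```text
0.01110119665867644
t 8.3 at [0.6003 0.1935 0.1867] phi 2.2 tilt 0.27
  turn first 0.004 max .18/row
  1 rows of [-0.0004  0.0035 -0.0033]
```

View pics/w5.png

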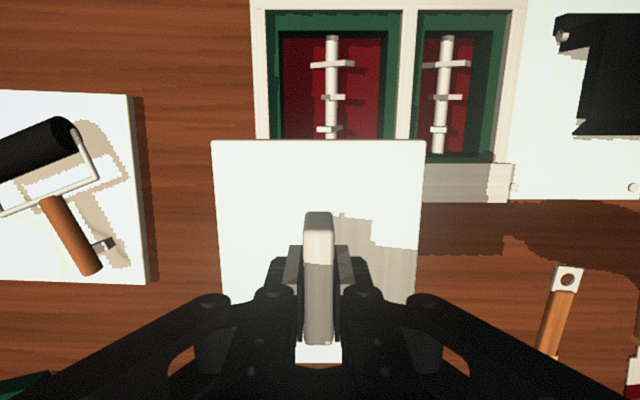

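The held plate's far edge runs from (211,140) to (425,140). Behind it the wide recess spans columns 266–402, and the narrow one 413–508 with its lip at row ~160. I extract the edges.

```bash
python3 - <<'E'
from h import *
import pickle
s=pickle.load(open("w5.pkl","rb")); im=s["image"]
g=(im[...,0].astype(int)-im[...,1])  # green neg
for r in(30,60,100,130):
    row=im[r,250:520].astype(int); br=row[:,0]; # red channel: cream high, green low
    e=np.where(np.abs(np.diff((br>110).astype(int))))[0]+250; print("row",r,e)
for c in(300,370,430,490):
    col=im[0:215,c,0].astype(int); print("col",c,np.where(np.diff((col>110).astype(int)))[0])
def at(u,v,z): return ray(s,u,v,z).round(4)[:2]
# plate far edge
zp=.1867+.0211+.008
print("plate far corners",at(211.5,140,zp),at(425,140,zp))
E
python3 - <<'E'
import cv2
im=cv2.imread("pics/w5.png")[0:210,240:530]
cv2.imwrite("pics/w5c.png",cv2.resize(im,None,fx=2.75,fy=2.75,interpolation=cv2.INTER_CUBIC))
E
```

```text
row 30 [265 400 416 505 507 508]
row 60 [266 324 354 355 357 359 362 369 370 371 372 373 374 377 378 398 414 438
 470 501]
row 100 [267 314 316 317 319 320 321 324 336 365 371 373 374 375 376 395 411 435
 447 495]
row 130 [269 313 331 333 335 352 375 394 409 429 446 458 462 491]
col 300 [  9 138]
col 370 [  9  50  51  52  54  56  60  61  62  66  67  69  70  72  78  79  82  85
  86  87  89  90  92  94 107 108]
col 430 [  9  62  66 125 132 162 202]
col 490 [  9 144 150 162 202]
plate far corners [0.6518 0.2436] [0.6554 0.1547]
```

View pics/w5c.png

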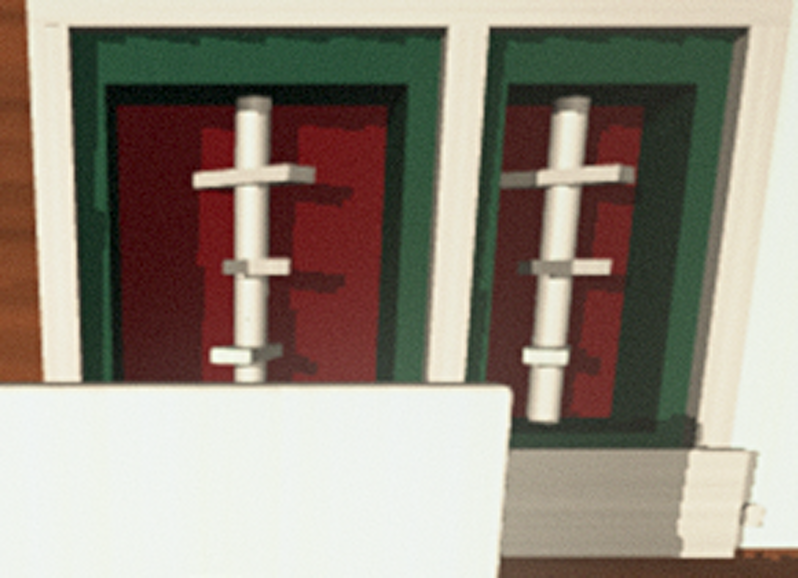

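Run:
```python
from h import *
import pickle
s=pickle.load(open("w5.pkl","rb"))
at=lambda u,v,z: ray(s,u,v,z)[:2]
L=[at(264.8,20,.09),at(269,130,.09)]; Rr=[at(402.5,12,.09),at(396.4,138,.09)]
far=[at(270,9.8,.09),at(395,9.8,.09),at(425,9.5,.09),at(505,9.5,.09)]
N0=[at(417.5,12,.09),at(409.7,138,.09)]; N1=[at(512,12,.09),at(496,138,.09)]
lip=[at(430,162.5,.1),at(490,162.5,.1)]
for n,l in(("L",L),("R",Rr),("far",far),("N0",N0),("N1",N1),("lip",lip)): print(n,[p.round(4).tolist() for p in l])
print("side yaws",[np.degrees(np.arctan2(*(l[0]-l[1])[::-1])).round(2) for l in(L,Rr,N0,N1)])
d=far[3]-far[0];print("far yaw",np.degrees(np.arctan2(d[0],-d[1])))
```

```text
L [[0.7226, 0.2399], [0.6468, 0.2367]]
R [[0.7315, 0.1439], [0.6447, 0.1395]]
far [[0.7293, 0.2363], [0.7327, 0.1493], [0.7337, 0.1284], [0.7359, 0.0729]]
N0 [[0.7319, 0.1335], [0.6451, 0.1294]]
N1 [[0.7345, 0.0678], [0.6478, 0.0638]]
lip [[0.6285, 0.1148], [0.6303, 0.07]]
side yaws [np.float64(2.4), np.float64(2.88), np.float64(2.67), np.float64(2.64)]
far yaw 2.3126329207222946
```

Request:
jog_arm:
  commands:
    - {"x":0.0417,"y":0.0051,"z":0,"turn":-0.003}
    - {"x":0.0417,"y":0.0051,"z":0,"turn":0}
    - {"x":0,"y":0,"z":0.03,"turn":0}
    - {"x":0,"y":0,"z":0.03,"turn":0}
    - {"x":0,"y":0,"z":0.025,"turn":0}
    - {"x":0,"y":0,"z":0,"turn":0}
    - {"x":0,"y":0,"z":0,"turn":0}

```text
time_s: 9.2
eef_pos: [0.6845, 0.185, 0.1039]
eef_rot: [3.14, 0.062, -0.003]
contact_force: [0.2, -0.7, -2.2]
finger_gap: 0.011
```

Run:
```python
from h import *
import pickle
a=snap("wrist","w6.png"); pickle.dump(a,open("w6.pkl","wb"))
go((.6,.19,.19,2))
```

```text
t 9.2 at [0.6849 0.1854 0.1044] phi 2.27 tilt 0.04
  turn first 0.005 max .18/row
  3 rows of [-0.0282 -0.0025 -0.0285]
```

View pics/w6.png

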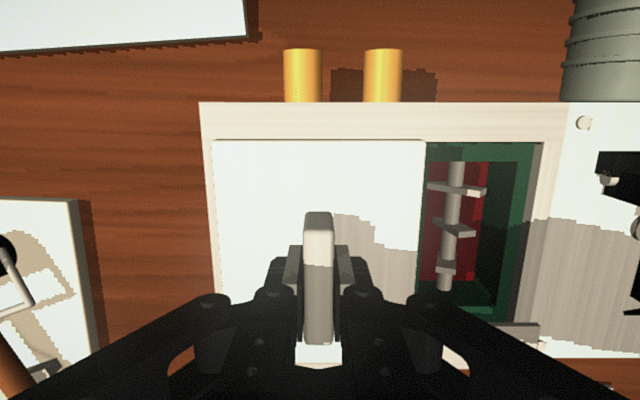

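The plate (far edge row 140, columns 212–425) hangs over the wide recess. The narrow recess is visible at columns 426–540, with its far edge at row ~143.

Run:
```python
from h import *
import pickle
s=pickle.load(open("w6.pkl","rb"));im=s["image"]
at=lambda u,v,z: ray(s,u,v,z)[:2].round(4)
a,b=at(211.5,140,.1335),at(425,140,.1335); print("plate",a,b,"centre",(a+b)/2-.055*np.array([.999,.0436]))
for c in(440,480,520): print(c,np.where(np.diff((im[100:200,c,0]>110).astype(int)))[0][:3]+100)
print([at(c,143.5,.09) for c in(440,480,520)])
for r in(160,200,230): e=np.where(np.diff((im[r,500:570,0]>110).astype(int)))[0]+500; print(r,e)
```

```text
plate [0.7343 0.2325] [0.7379 0.144 ] centre [0.681155 0.185852]
440 [141 184 190]
480 [141 172 173]
520 [141]
[array([0.7325, 0.1228]), array([0.7334, 0.1013]), array([0.7342, 0.0799])]
160 [532]
200 [525]
230 [528]
```

Request:
jog_arm:
  commands:
    - {"x":0.001,"y":-0.0026,"z":0,"turn":-0.004}
    - {"x":0,"y":0,"z":0.012,"turn":0}
    - {"x":0,"y":0,"z":0.012,"turn":0}
    - {"x":0,"y":0,"z":0.01,"turn":0}
    - {"x":0,"y":0,"z":0,"turn":0}
    - {"x":0,"y":0,"z":0,"turn":0}

```text
time_s: 10.0
eef_pos: [0.6853, 0.188, 0.0688]
eef_rot: [3.14, 0.069, -0.004]
contact_force: [-0.5, 0.5, -2.8]
finger_gap: 0.0111
```

Request:
jog_arm:
  commands:
    - {"x":0,"y":0,"z":0.002,"turn":0}
    - {"x":0,"y":0,"z":0.002,"turn":0}
    - {"x":0,"y":0,"z":0,"turn":0}

```text
time_s: 10.38
eef_pos: [0.6852, 0.1881, 0.0662]
eef_rot: [3.14, 0.069, -0.003]
contact_force: [-2.6, -0.3, 4.7]
finger_gap: 0.0111
```

Contact with the far rim. I release so the near end drops in, then regrip lightly and draw it under the lip.

Request:
jog_arm:
  commands:
    - {"x":0,"y":0,"z":0,"turn":0}
    - {"x":0,"y":0,"z":0,"turn":0}
    - {"x":0,"y":0,"z":0,"turn":0}
    - {"x":0,"y":0,"z":0,"turn":0}
  hand: 35
  squeeze: 20

```text
time_s: 10.88
eef_pos: [0.6852, 0.188, 0.0648]
eef_rot: [3.14, 0.069, -0.004]
contact_force: [0.2, -0.6, 0.5]
finger_gap: 0.0299
```

Request:
jog_arm:
  commands:
    - {"x":0,"y":0,"z":0,"turn":0}
    - {"x":0,"y":0,"z":0,"turn":0}
    - {"x":0,"y":0,"z":0,"turn":0}
    - {"x":-0.003,"y":0,"z":0,"turn":0}
    - {"x":-0.003,"y":0,"z":0,"turn":0}
    - {"x":-0.003,"y":0,"z":0,"turn":0}
    - {"x":0,"y":0,"z":0,"turn":0}
  hand: 0

```text
time_s: 11.75
eef_pos: [0.6754, 0.1875, 0.0648]
eef_rot: [3.14, 0.069, -0.006]
contact_force: [-0.3, 0.6, -0.3]
finger_gap: 0.0113
```

Request:
jog_arm:
  commands:
    - {"x":0,"y":0,"z":0,"turn":0}
    - {"x":0,"y":0,"z":0,"turn":0}
    - {"x":0,"y":0,"z":0,"turn":0}
    - {"x":0,"y":0,"z":-0.03,"turn":0}
    - {"x":0,"y":0,"z":-0.05,"turn":0}
    - {"x":-0.05,"y":0,"z":-0.04,"turn":0}
    - {"x":0,"y":0,"z":0,"turn":0}
    - {"x":0,"y":0,"z":0,"turn":0}
  hand: 50

```text
time_s: 12.75
eef_pos: [0.6281, 0.1851, 0.1841]
eef_rot: [3.14, 0.068, -0.003]
contact_force: [0.1, -0.0, 0.2]
finger_gap: 0.0425
```

Run:
```python
from h import *
import pickle
a=snap("wrist","w7.png"); pickle.dump(a,open("w7.pkl","wb"))
st=env.read_state();print(st["contact_force"])
go((.339,.2652,.1,7.1))
```

```text
[ 0.18285497 -0.84141782 -0.21644728]
t 12.8 at [0.6282 0.1848 0.1834] phi 2.47 tilt 0.18
  turn first -0.081 max .18/row
  7 rows of [-0.0396 -0.0165  0.0119]
```

View pics/w7.png

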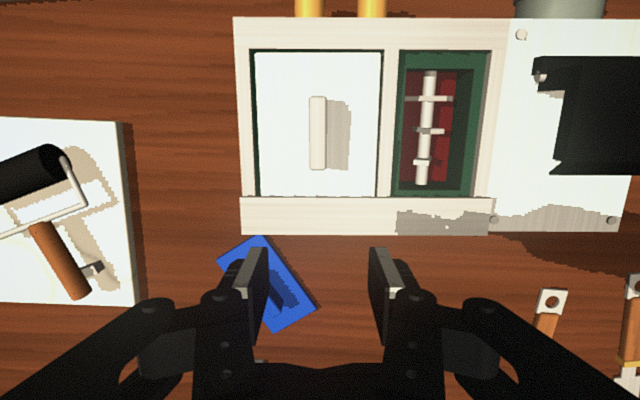

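The wide cover lies in its recess with the near end under the lip (columns 255–381, rows 52–196). Now the narrow cover.

Request:
jog_arm:
  commands:
    - {"x":0,"y":0,"z":0,"turn":-0.081}
    - {"x":-0.0396,"y":-0.0165,"z":0,"turn":0}
    - {"x":-0.0396,"y":-0.0165,"z":0,"turn":0}
    - {"x":-0.0396,"y":-0.0165,"z":0,"turn":0}
    - {"x":-0.0396,"y":-0.0165,"z":0,"turn":0}
    - {"x":-0.0396,"y":-0.0165,"z":0,"turn":0}
    - {"x":-0.0396,"y":-0.0165,"z":0,"turn":0}
    - {"x":-0.0396,"y":-0.0165,"z":0,"turn":0}
    - {"x":0,"y":0,"z":0,"turn":0}
    - {"x":0,"y":0,"z":0,"turn":0}

```text
time_s: 14.05
eef_pos: [0.3394, 0.2657, 0.1842]
eef_rot: [3.135, 0.195, -0.004]
contact_force: [0.9, -0.6, -0.3]
finger_gap: 0.0425
```

Run:
```python
from h import *
import pickle
a=snap("wrist","w8.png"); plates(a)
go((.339,.2652,-.019,7.1))
```

```text
[320. 168.] [339.1 264.9] [110.2  60.7] 7.2
t 14.1 at [0.3397 0.2655 0.1843] phi 7.04 tilt 0.14
  turn first -0.001 max .18/row
  5 rows of [-0.0001  0.      0.0407]
```

Request:
jog_arm:
  commands:
    - {"x":0,"y":0,"z":0.05,"turn":0}
    - {"x":0,"y":0,"z":0.05,"turn":0}
    - {"x":0,"y":0,"z":0.05,"turn":0}
    - {"x":0,"y":0,"z":0.035,"turn":0}
    - {"x":0,"y":0,"z":0.017,"turn":0}
    - {"x":0,"y":0,"z":0,"turn":0}
    - {"x":0,"y":0,"z":0,"turn":0}

```text
time_s: 14.98
eef_pos: [0.345, 0.2706, -0.0088]
eef_rot: [3.128, 0.194, -0.023]
contact_force: [-0.4, -0.6, -0.0]
finger_gap: 0.0428
```

Request:
jog_arm:
  commands:
    - {"x":0,"y":0,"z":0,"turn":0}
    - {"x":0,"y":0,"z":0,"turn":0}
    - {"x":0,"y":0,"z":0,"turn":0}
    - {"x":0,"y":0,"z":0,"turn":0}
    - {"x":0,"y":0,"z":0,"turn":0}
  hand: 0
  squeeze: 40

```text
time_s: 15.6
eef_pos: [0.3444, 0.2699, -0.0087]
eef_rot: [3.126, 0.195, -0.024]
contact_force: [-0.2, -1.1, 8.0]
finger_gap: 0.0106
```

Request:
jog_arm:
  commands:
    - {"x":0,"y":0,"z":-0.02,"turn":0}
    - {"x":0,"y":0,"z":-0.05,"turn":0}
    - {"x":0,"y":0,"z":-0.05,"turn":0.04}
    - {"x":0,"y":0,"z":-0.05,"turn":0.04}
    - {"x":0,"y":0,"z":-0.03,"turn":0}
    - {"x":0,"y":0,"z":0,"turn":0}
    - {"x":0,"y":0,"z":0,"turn":0}

```text
time_s: 16.48
eef_pos: [0.3467, 0.2716, 0.1896]
eef_rot: [3.129, 0.07, -0.026]
contact_force: [0.0, 0.3, -1.6]
finger_gap: 0.0102
```

Run:
```python
from h import *
go((.605,.10,.19,2.5))
```

```text
t 16.5 at [0.3467 0.2716 0.1896] phi 2.57 tilt 1.17
  turn first 0.001 max .18/row
  7 rows of [ 0.0358  0.0261 -0.0001]
```

```bash
sed -i 's/^        R=np.array(\[\[c,s,0\].*$/        R=X@Ro.from_euler("z",t).as_matrix(); X=R; d=R.T@(q-p); n=max(1,int(np.ceil(np.linalg.norm(d)\/step)))/' h.py
python3 - <<'E'
from h import *
st=env.read_state();print(Ro.from_rotvec(st["eef_rot"]).as_matrix()[:,2].round(3))
go((.605,.10,.19,2.5))
E
```

```text
[-0.016 -0.012 -1.   ]
t 16.5 at [0.3467 0.2716 0.1896] phi 2.57 tilt 1.17
  turn first 0.001 max .18/row
  7 rows of [ 0.0358  0.0261 -0.0004]
```

Request:
jog_arm:
  commands:
    - {"x":0.0358,"y":0.0261,"z":0,"turn":0}
    - {"x":0.0358,"y":0.0261,"z":0,"turn":0}
    - {"x":0.0358,"y":0.0261,"z":0,"turn":0}
    - {"x":0.0358,"y":0.0261,"z":0,"turn":0}
    - {"x":0.0358,"y":0.0261,"z":0,"turn":0}
    - {"x":0.0358,"y":0.0261,"z":0,"turn":0}
    - {"x":0.0358,"y":0.0261,"z":0,"turn":0}
    - {"x":0,"y":0,"z":0,"turn":0}
    - {"x":0,"y":0,"z":0,"turn":0}
    - {"x":0,"y":0,"z":0,"turn":0}

```text
time_s: 17.73
eef_pos: [0.6043, 0.1024, 0.1873]
eef_rot: [3.13, 0.074, -0.028]
contact_force: [0.1, -0.4, -1.3]
finger_gap: 0.0102
```

Run:
```python
from h import *
import pickle
a=snap("wrist","w9.png"); pickle.dump(a,open("w9.pkl","wb"))
go((.605,.10,.19,2.5))
```

```text
t 17.8 at [0.6046 0.1023 0.1876] phi 2.71 tilt 1.16
  turn first 0.004 max .18/row
  1 rows of [ 0.0003  0.0024 -0.0024]
```

View pics/w9.png

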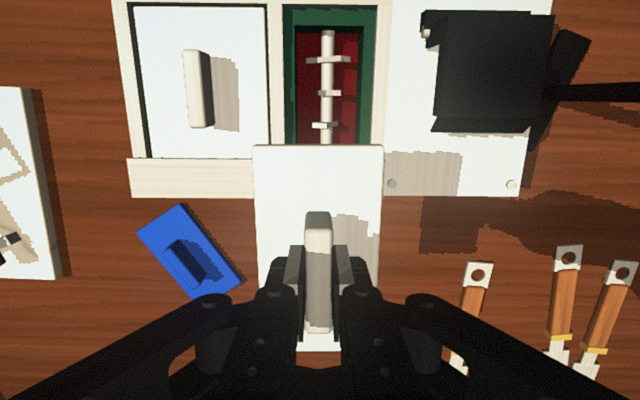

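The held narrow plate's far edge is at row ~146, columns 253–382. The narrow recess is ahead, columns ~283–376 with its far edge at row ~6. The wide cover is seated. The guard is at (490,70).

Run:
```python
from h import *
import pickle
s=pickle.load(open("w9.pkl","rb"));im=s["image"]
at=lambda u,v,z: ray(s,u,v,z)[:2].round(4)
for r in(30,100,160,170,190): print(r,[(int(k)) for k in np.where(np.abs(np.diff((im[r,100:420,0]>110).astype(int))))[0]+100])
for c in(265,300,350,375): print(c,np.where(np.diff((im[0:200,c,0]>110).astype(int)))[0][:6])
for c in(265,320,375): print(c,im[138:152,c].mean(1).round().tolist())
a,b=at(254,146,.2044),at(382.5,146,.2044);print("plate",a,b,np.linalg.norm(a-b))
print("far",at(300,6,.09),at(365,6,.09))
```

```text
30 [107, 109, 110, 111, 112, 113, 129, 135, 264, 267, 282, 326, 329, 375]
100 [103, 104, 105, 106, 107, 111, 112, 122, 123, 139, 144, 203, 212, 267, 269, 283, 320, 331, 371]
160 [102, 104, 105, 116, 117]
170 []
190 [110, 111, 112, 113, 115, 116, 128, 129]
265 [ 3 37]
300 [  3 144]
350 [ 4 55 61 69 71 74]
375 [ 4 35]
265 [242.0, 241.0, 242.0, 241.0, 245.0, 233.0, 155.0, 139.0, 210.0, 237.0, 240.0, 243.0, 239.0, 241.0]
320 [131.0, 122.0, 124.0, 126.0, 124.0, 118.0, 109.0, 151.0, 218.0, 239.0, 239.0, 240.0, 238.0, 239.0]
375 [229.0, 226.0, 228.0, 227.0, 232.0, 210.0, 128.0, 150.0, 212.0, 234.0, 237.0, 239.0, 238.0, 237.0]
plate [0.651  0.1348] [0.6537 0.0772] 0.057663246526708845
far [0.7326 0.1215] [0.7349 0.0766]
```

Run:
```python
from h import *
import pickle
s=pickle.load(open("w9.pkl","rb"))
at=lambda u,v,z: ray(s,u,v,z)[:2].round(4)
for z in(.2044,.197):
    a,b=at(253.3,146,z),at(383,146,z);print("plate far",z,a,b,np.linalg.norm(a-b).round(4),"centre",(a+b)/2-.055*np.array([.999,.0436]))
Y=np.array([-.0436,.999]);X=np.array([.999,.0436])
f=at(300,4.5,.09); l=[at(282.8,30,.09),at(283.7,100,.09)]; r=[at(376,30,.09),at(371.8,100,.09)]
ym=np.mean([p@Y for p in l+r]); print("w",(l[0]-r[0])@Y,"pocket",X*(f@X-.058)+Y*ym, "wide gap cols")
```

```text
plate far 0.2044 [0.651  0.1351] [0.6537 0.0769] 0.0583 centre [0.597405 0.103602]
plate far 0.197 [0.6499 0.1363] [0.6528 0.0755] 0.0609 centre [0.596405 0.103502]
w 0.06557838 pocket [0.67646748 0.09876375] wide gap cols
```

Request:
jog_arm:
  commands:
    - {"x":0.0455,"y":0.0037,"z":0,"turn":0.004}
    - {"x":0.0455,"y":0.0037,"z":0,"turn":0}
    - {"x":0,"y":0,"z":0.03,"turn":0}
    - {"x":0,"y":0,"z":0.03,"turn":0}
    - {"x":0,"y":0,"z":0.015,"turn":0}
    - {"x":0,"y":0,"z":0,"turn":0}
    - {"x":0,"y":0,"z":0,"turn":0}
    - {"x":0,"y":0,"z":0,"turn":0}

```text
time_s: 18.77
eef_pos: [0.6968, 0.0972, 0.1132]
eef_rot: [3.131, 0.064, -0.021]
contact_force: [0.6, 0.1, -1.8]
finger_gap: 0.0103
```

Run:
```python
from h import *
import pickle
a=snap("wrist","w10.png"); pickle.dump(a,open("w10.pkl","wb"));im=a["image"]
go((.6865,.0992,.1,2.5))
for c in(265,300,340,375,430): print(c,im[96:160,c].mean(1).round().astype(int).tolist())
for r in(125,135,170,200): print(r,im[r,225:290].mean(1).round().astype(int).tolist()); print(im[r,350:410].mean(1).round().astype(int).tolist())
```

```text
t 18.8 at [0.6967 0.0971 0.113 ] phi 2.34 tilt 0.97
  turn first -0.003 max .18/row
  1 rows of [-0.0099 -0.0027  0.0131]
265 [76, 72, 75, 77, 76, 73, 70, 70, 73, 65, 72, 71, 76, 73, 70, 73, 56, 22, 21, 13, 14, 35, 121, 194, 209, 211, 205, 204, 207, 207, 205, 203, 205, 206, 205, 206, 208, 209, 204, 210, 211, 210, 208, 207, 207, 209, 209, 190, 124, 117, 180, 219, 222, 223, 225, 223, 225, 223, 225, 229, 226, 227, 229, 226]
300 [45, 41, 43, 43, 44, 43, 49, 40, 45, 40, 48, 41, 48, 42, 45, 48, 45, 28, 29, 27, 20, 33, 123, 194, 209, 208, 203, 206, 208, 208, 204, 203, 202, 205, 202, 204, 207, 206, 208, 209, 206, 208, 210, 206, 202, 203, 205, 186, 125, 122, 183, 216, 225, 225, 225, 222, 223, 221, 224, 224, 224, 224, 225, 223]
340 [80, 79, 77, 76, 72, 74, 73, 71, 73, 75, 71, 78, 81, 77, 76, 83, 69, 41, 33, 31, 27, 49, 118, 189, 206, 205, 203, 206, 199, 202, 200, 198, 201, 206, 201, 200, 197, 202, 206, 203, 210, 207, 208, 206, 208, 199, 204, 176, 102, 129, 188, 219, 225, 226, 222, 227, 227, 223, 226, 223, 221, 224, 222, 227]
375 [77, 75, 80, 74, 73, 64, 65, 75, 74, 75, 76, 76, 73, 84, 79, 83, 
[... 2370 characters left out ...]
9, 162, 162, 163, 165, 166, 161, 159, 162, 167, 160, 164, 164, 160, 167]
200 [223, 225, 224, 224, 225, 228, 223, 225, 223, 224, 226, 224, 199, 152, 79, 56, 71, 158, 210, 210, 206, 207, 202, 202, 206, 203, 209, 208, 195, 197, 222, 224, 227, 225, 226, 225, 224, 224, 228, 224, 223, 226, 225, 225, 224, 226, 226, 227, 224, 225, 228, 225, 228, 223, 224, 224, 224, 224, 226, 226, 226, 226, 224, 223, 226]
[221, 223, 223, 223, 224, 223, 224, 225, 223, 223, 223, 220, 224, 224, 223, 223, 223, 227, 222, 221, 224, 222, 222, 221, 223, 221, 226, 227, 225, 221, 208, 158, 127, 138, 137, 138, 135, 137, 131, 144, 152, 163, 158, 158, 162, 163, 162, 162, 165, 159, 164, 158, 159, 158, 163, 160, 162, 160, 160, 159]
```

Run:
```python
from h import *
import pickle
s=pickle.load(open("w10.pkl","rb"));w=pickle.load(open("w9.pkl","rb"))
at=lambda u,v,z: ray(s,u,v,z)[:2].round(4)
for z in(.130,.123):
    a,b=at(253.3,145.5,z),at(382.7,145.5,z);print("plate far",z,a,b,np.linalg.norm(a-b).round(4),"centre",(a+b)/2-.055*np.array([.999,.0436]))
print("box far edge",at(265,118,.09),at(375,118.5,.09))
# wide cover right edge & rim here: rim mid strip between covers, row170: dark 236-240 , cream 241..253
print("wide recess right edge row170",at(240.5,170,.09), "row200",at(242.5,200,.09))
print("w9 narrow-left/wide-right",ray(w,267.5,30,.09).round(4),ray(w,269.5,100,.09).round(4))
```

```text
plate far 0.13 [0.7438 0.1297] [0.7462 0.0714] 0.0583 centre [0.690055 0.098152]
plate far 0.123 [0.7428 0.1308] [0.7453 0.07  ] 0.0609 centre [0.689105 0.098002]
box far edge [0.7537 0.1298] [0.7559 0.0693]
wide recess right edge row170 [0.7241 0.1437] row200 [0.7063 0.1429]
w9 narrow-left/wide-right [0.7164 0.1438 0.09  ] [0.6692 0.1419 0.09  ]
```

Request:
jog_arm:
  commands:
    - {"x":-0.0025,"y":-0.0016,"z":0,"turn":-0.003}
    - {"x":0,"y":0,"z":0.012,"turn":0}
    - {"x":0,"y":0,"z":0.01,"turn":0}
    - {"x":0,"y":0,"z":0.003,"turn":0}
    - {"x":0,"y":0,"z":0,"turn":0}

```text
time_s: 19.45
eef_pos: [0.6927, 0.098, 0.0861]
eef_rot: [3.13, 0.069, -0.026]
contact_force: [-0.0, 0.2, -1.8]
finger_gap: 0.0105
```

Request:
jog_arm:
  commands:
    - {"x":0,"y":0,"z":0.003,"turn":0}
    - {"x":0,"y":0,"z":0,"turn":0}
    - {"x":0,"y":0,"z":0,"turn":0}

```text
time_s: 19.82
eef_pos: [0.693, 0.0981, 0.084]
eef_rot: [3.13, 0.069, -0.024]
contact_force: [0.0, -0.5, -1.4]
finger_gap: 0.0106
```

Request:
jog_arm:
  commands:
    - {"x":0,"y":0,"z":0.002,"turn":0}
    - {"x":0,"y":0,"z":0,"turn":0}
    - {"x":0,"y":0,"z":0,"turn":0}

```text
time_s: 20.2
eef_pos: [0.6928, 0.098, 0.0817]
eef_rot: [3.13, 0.069, -0.025]
contact_force: [0.4, 0.3, -2.2]
finger_gap: 0.0107
```

Request:
jog_arm:
  commands:
    - {"x":0,"y":0,"z":0.002,"turn":0}
    - {"x":0,"y":0,"z":0.002,"turn":0}
    - {"x":0,"y":0,"z":0,"turn":0}

```text
time_s: 20.58
eef_pos: [0.692, 0.0981, 0.079]
eef_rot: [3.13, 0.069, -0.027]
contact_force: [-5.6, -0.7, 7.1]
finger_gap: 0.0106
```

Request:
jog_arm:
  commands:
    - {"x":0,"y":0,"z":0,"turn":0}
    - {"x":0,"y":0,"z":0,"turn":0}
    - {"x":0,"y":0,"z":0,"turn":0}
    - {"x":0,"y":0,"z":0,"turn":0}
  hand: 35
  squeeze: 20

```text
time_s: 21.08
eef_pos: [0.6928, 0.098, 0.0776]
eef_rot: [3.13, 0.069, -0.025]
contact_force: [0.9, -0.0, -1.0]
finger_gap: 0.03
```

Request:
jog_arm:
  commands:
    - {"x":0,"y":0,"z":0,"turn":0}
    - {"x":0,"y":0,"z":0,"turn":0}
    - {"x":0,"y":0,"z":0,"turn":0}
    - {"x":-0.003,"y":0,"z":0,"turn":0}
    - {"x":-0.003,"y":0,"z":0,"turn":0}
    - {"x":-0.0035,"y":0,"z":0,"turn":0}
    - {"x":0,"y":0,"z":0,"turn":0}
  hand: 0

```text
time_s: 21.95
eef_pos: [0.6825, 0.0975, 0.0777]
eef_rot: [3.13, 0.069, -0.026]
contact_force: [-0.5, -0.4, -0.5]
finger_gap: 0.0113
```

Request:
jog_arm:
  commands:
    - {"x":0,"y":0,"z":0,"turn":0}
    - {"x":0,"y":0,"z":0,"turn":0}
    - {"x":0,"y":0,"z":0,"turn":0}
    - {"x":0,"y":0,"z":-0.03,"turn":0}
    - {"x":0,"y":0,"z":-0.05,"turn":0}
    - {"x":-0.04,"y":0.02,"z":-0.03,"turn":0}
    - {"x":-0.04,"y":0.03,"z":0,"turn":0}
    - {"x":0,"y":0,"z":0,"turn":0}
    - {"x":0,"y":0,"z":0,"turn":0}
  hand: 50

```text
time_s: 23.08
eef_pos: [0.608, 0.0456, 0.1901]
eef_rot: [3.131, 0.069, -0.023]
contact_force: [0.3, 0.4, 0.3]
finger_gap: 0.0427
```

Run:
```python
from h import *
import pickle
a=snap("wrist","w11.png"); pickle.dump(a,open("w11.pkl","wb"))
go((.605,.05,.19,2.5))
```

```text
t 23.1 at [0.6083 0.0463 0.1899] phi 2.55 tilt 0.99
  turn first 0.001 max .18/row
  1 rows of [-0.0031 -0.0038 -0.0001]
```

View pics/w11.png

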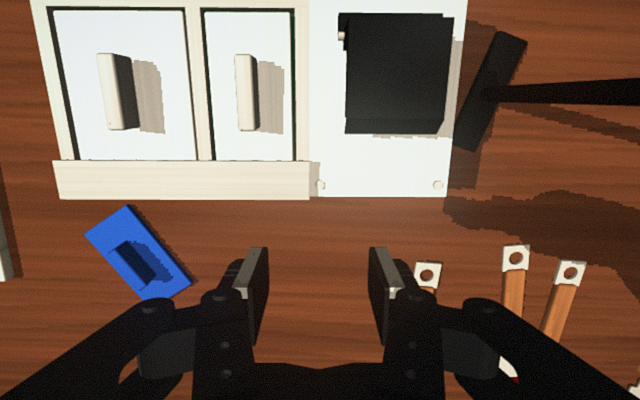

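Both covers are seated with dark gaps all round (wide at columns 55–195, narrow at 205–295). The guard's front lower edge is at row ~133, columns 347–443. I compute the switch approach.

Run:
```python
from h import *
import pickle
s=pickle.load(open("w11.pkl","rb"));im=s["image"].mean(2)
for c in(360,395,430): print(c,im[100:150,c].astype(int)[::2].tolist())
e=[ray(s,u,133.5,.123).round(4) for u in(347,395,443)];print("front edge",e)
X=np.array([.999,.0436,0]); print("toggle foot",e[1]+.034*X, "agitator frame y0 center est:", np.array([.6765,.0988])-0)
for c in(100,180,220,280): print("far edge dark?",c,im[0:20,c].astype(int).tolist())
go((.595,.0,.19,2.5))
```

```text
360 [48, 47, 48, 47, 53, 51, 58, 62, 54, 52, 50, 55, 53, 51, 56, 56, 52, 206, 242, 241, 241, 241, 240, 242, 240]
395 [42, 41, 39, 43, 49, 53, 46, 53, 53, 49, 48, 54, 48, 47, 47, 51, 51, 143, 178, 241, 238, 239, 237, 239, 238]
430 [36, 41, 43, 42, 43, 35, 46, 41, 41, 48, 38, 41, 42, 49, 37, 45, 37, 126, 182, 210, 240, 237, 238, 237, 240]
front edge [array([0.6542, 0.0287, 0.123 ]), array([ 0.6556, -0.0038,  0.123 ]), array([ 0.6571, -0.0364,  0.123 ])]
toggle foot [ 0.689566  -0.0023176  0.123    ] agitator frame y0 center est: [0.6765 0.0988]
far edge dark? 100 [223, 225, 227, 226, 226, 222, 161, 46, 31, 35, 150, 239, 236, 234, 235, 234, 234, 234, 235, 236]
far edge dark? 180 [221, 223, 225, 226, 226, 230, 204, 87, 44, 39, 102, 202, 239, 240, 240, 237, 238, 238, 240, 239]
far edge dark? 220 [220, 219, 223, 226, 225, 224, 220, 164, 52, 36, 27, 96, 204, 241, 239, 236, 238, 238, 239, 238]
far edge dark? 280 [222, 221, 219, 221, 221, 224, 224, 197, 87, 37, 36, 75, 186, 242, 240, 237, 236, 236, 237, 239]
t 23.1 at [0.6083 0.0463 0.1899] phi 2.55 tilt 0.99
  turn first 0.001 max .18/row
  1 rows of [-0.0153  0.0457  0.0005]
```

Request:
jog_arm:
  commands:
    - {"x":0.008,"y":0.0266,"z":0,"turn":0}
    - {"x":0.008,"y":0.0266,"z":0,"turn":0}
    - {"x":0,"y":0,"z":0.045,"turn":0}
    - {"x":0,"y":0,"z":0.04,"turn":0}
    - {"x":0,"y":0,"z":0.02,"turn":0}
    - {"x":0,"y":0,"z":0.01,"turn":0}
    - {"x":0,"y":0,"z":0.006,"turn":0}
    - {"x":0,"y":0,"z":0,"turn":0}
    - {"x":0,"y":0,"z":0,"turn":0}
  hand: 0

```text
time_s: 24.25
eef_pos: [0.6245, -0.0084, 0.0698]
eef_rot: [3.13, 0.069, -0.022]
contact_force: [0.6, 0.2, 1.1]
finger_gap: 0.0004
```

Request:
jog_arm:
  commands:
    - {"x":0.006,"y":-0.003,"z":0.003,"turn":0}
    - {"x":0.006,"y":0,"z":0,"turn":0}
    - {"x":0.005,"y":0,"z":0,"turn":0}
    - {"x":0.003,"y":0,"z":0,"turn":0}
    - {"x":0,"y":0,"z":0,"turn":0}

```text
time_s: 24.88
eef_pos: [0.6438, -0.0047, 0.0656]
eef_rot: [3.13, 0.069, -0.024]
contact_force: [-0.8, 0.4, -0.1]
finger_gap: -0.0002
```

Request:
jog_arm:
  commands:
    - {"x":0.004,"y":0,"z":-0.004,"turn":0}
    - {"x":0.003,"y":0,"z":-0.006,"turn":0}
    - {"x":0,"y":0,"z":0,"turn":0}

```text
time_s: 25.25
eef_pos: [0.6495, -0.0045, 0.076]
eef_rot: [3.13, 0.069, -0.029]
contact_force: [-5.0, -0.8, 1.1]
finger_gap: 0.0003
```

Run:
```python
from h import *
import pickle
a=snap("wrist"); b=snap("side"); pickle.dump((a,b),open("w12.pkl","wb"))
u,v=proj(b,[.685,0,.12]).astype(int); B=cv2.resize(b["image"][v-40:v+40,u-40:u+40],(400,400),interpolation=cv2.INTER_CUBIC)
cv2.imwrite("pics/w12.png",cv2.cvtColor(np.hstack([B,a["image"][:,120:520]]),cv2.COLOR_RGB2BGR))
```

```text
(no output)
```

View pics/w12.png

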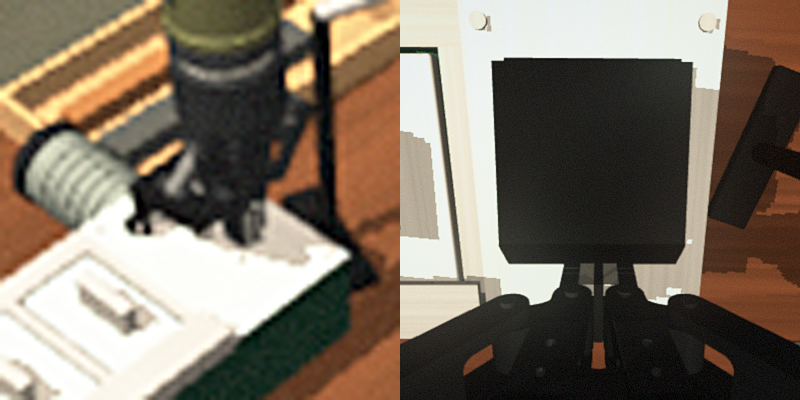

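Fingers meet the guard's front edge (row 263 in the wrist half), pushing with about 5 N. I keep going up and in.

Request:
jog_arm:
  commands:
    - {"x":0.003,"y":0,"z":-0.006,"turn":0}
    - {"x":0.004,"y":0,"z":-0.005,"turn":0}
    - {"x":0,"y":0,"z":0,"turn":0}

```text
time_s: 25.72
eef_pos: [0.658, -0.0042, 0.0876]
eef_rot: [3.13, 0.068, -0.025]
contact_force: [-6.4, -1.1, 4.3]
finger_gap: 0.0002
```

```bash
cat > guard.py <<'E'
from h import *
a=snap("wrist"); im=a["image"].mean(2); m=(im<75).astype(np.uint8)
st=env.read_state();print(st["eef_pos"].round(4),st["contact_force"].round(1))
for r in range(180,290,8):
    x=np.where(m[r]==0)[0]; l=x[x<318]; g=x[x>318]; print(r,l.max() if len(l) else 0,g.min() if len(g) else 0,end=" | ")
f=a["camera_matrix"][0,0]
E
python3 guard.py
```

```text
[ 0.6577 -0.0042  0.0874] [-6.8 -0.6  3.8]
180 221 403 | 188 221 403 | 196 221 403 | 204 221 403 | 212 221 403 | 220 220 403 | 228 220 403 | 236 220 404 | 244 222 402 | 252 225 399 | 260 227 397 | 268 312 324 | 276 311 326 | 284 313 324 |
```

Request:
jog_arm:
  commands:
    - {"x":0.004,"y":0,"z":0,"turn":0}
    - {"x":0.004,"y":0,"z":0,"turn":0}
    - {"x":0.003,"y":0,"z":0,"turn":0}
    - {"x":0,"y":0,"z":0,"turn":0}

```text
time_s: 26.28
eef_pos: [0.6698, -0.0031, 0.0866]
eef_rot: [3.131, 0.069, -0.022]
contact_force: [-2.4, 0.2, 2.4]
finger_gap: -0.0002
```

```bash
python3 guard.py
```

```text
[ 0.6696 -0.0031  0.0865] [-2.7 -0.2  2.4]
180 220 407 | 188 219 408 | 196 218 409 | 204 218 409 | 212 217 410 | 220 216 410 | 228 216 411 | 236 215 412 | 244 215 412 | 252 216 410 | 260 218 409 | 268 220 407 | 276 221 405 | 284 313 323 |
```

Request:
jog_arm:
  commands:
    - {"x":0.004,"y":0,"z":0.001,"turn":0}
    - {"x":0.004,"y":0,"z":0.001,"turn":0}
    - {"x":0.004,"y":0,"z":0,"turn":0}
    - {"x":0,"y":0,"z":0,"turn":0}

```text
time_s: 26.82
eef_pos: [0.6809, -0.0028, 0.0869]
eef_rot: [3.13, 0.068, -0.024]
contact_force: [-11.0, -0.7, 19.5]
finger_gap: 0.0001
```

Request:
jog_arm:
  commands:
    - {"x":0.004,"y":0,"z":0,"turn":0}
    - {"x":0.004,"y":0,"z":0,"turn":0}
    - {"x":0.002,"y":0,"z":0,"turn":0}
    - {"x":0,"y":0,"z":0,"turn":0}

```text
time_s: 27.32
eef_pos: [0.6893, -0.0025, 0.0898]
eef_rot: [3.129, 0.068, -0.028]
contact_force: [-21.1, -1.4, 38.0]
finger_gap: -0.0003
```

Request:
jog_arm:
  commands:
    - {"x":-0.006,"y":0,"z":-0.002,"turn":0}
    - {"x":-0.007,"y":0,"z":0,"turn":0}
    - {"x":-0.005,"y":0,"z":0,"turn":0}
    - {"x":0,"y":0,"z":0,"turn":0}

```text
time_s: 27.82
eef_pos: [0.6742, -0.003, 0.0835]
eef_rot: [3.131, 0.069, -0.022]
contact_force: [7.2, -0.6, -13.1]
finger_gap: -0.0001
```

Run:
```python
from h import *
import pickle
a=snap("wrist"); b=snap("side"); t=snap("top"); pickle.dump((a,b),open("w13.pkl","wb"))
st=env.read_state();print(st["eef_pos"].round(4),st["contact_force"].round(1))
u,v=proj(b,[.685,0,.12]).astype(int); B=cv2.resize(b["image"][v-40:v+40,u-40:u+40],(400,400),interpolation=cv2.INTER_CUBIC)
cv2.imwrite("pics/w13.png",cv2.cvtColor(np.hstack([B,a["image"][:,120:520]]),cv2.COLOR_RGB2BGR))
```

```text
[ 0.6744 -0.0029  0.0836] [  7.3   0.4 -12.9]
```

View pics/w13.png

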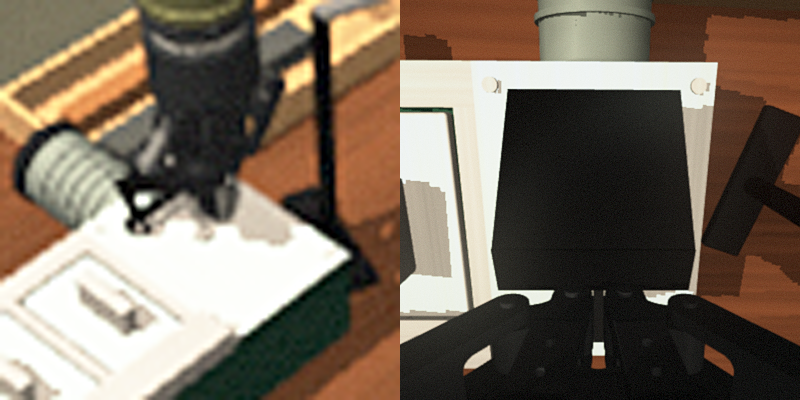

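The guard's front edge seems to be caught on the gripper: the force is along the line to its hinge and has reversed sign. I relax it and then lift straight up to unhook.

Request:
jog_arm:
  commands:
    - {"x":0.002,"y":0,"z":0.003,"turn":0}
    - {"x":0,"y":0,"z":0,"turn":0}
    - {"x":0,"y":0,"z":0,"turn":0}

```text
time_s: 28.35
eef_pos: [0.6743, -0.003, 0.0833]
eef_rot: [3.13, 0.069, -0.026]
contact_force: [-3.2, -0.5, 5.7]
finger_gap: 0.0005
```

Request:
jog_arm:
  commands:
    - {"x":-0.002,"y":0,"z":-0.001,"turn":0}
    - {"x":0,"y":0,"z":0,"turn":0}
    - {"x":0,"y":0,"z":0,"turn":0}

```text
time_s: 28.72
eef_pos: [0.6737, -0.003, 0.0831]
eef_rot: [3.131, 0.069, -0.023]
contact_force: [5.2, -0.0, -10.9]
finger_gap: -0.0002
```

Request:
jog_arm:
  commands:
    - {"x":0.001,"y":0,"z":0.002,"turn":0}
    - {"x":-0.003,"y":0,"z":0.002,"turn":0}
    - {"x":-0.003,"y":0,"z":0.002,"turn":0}
    - {"x":0,"y":0,"z":0,"turn":0}

```text
time_s: 29.22
eef_pos: [0.6669, -0.0034, 0.0783]
eef_rot: [3.13, 0.069, -0.027]
contact_force: [-2.7, 0.4, 2.2]
finger_gap: -0.0002
```

Request:
jog_arm:
  commands:
    - {"x":-0.003,"y":0,"z":0.003,"turn":0}
    - {"x":-0.003,"y":0,"z":0.003,"turn":0}
    - {"x":0,"y":0,"z":0,"turn":0}

```text
time_s: 29.6
eef_pos: [0.66, -0.0036, 0.0721]
eef_rot: [3.13, 0.069, -0.029]
contact_force: [-5.6, 0.5, 4.8]
finger_gap: 0.0002
```

Request:
jog_arm:
  commands:
    - {"x":0,"y":0,"z":-0.004,"turn":0}
    - {"x":0,"y":0,"z":-0.004,"turn":0}
    - {"x":0,"y":0,"z":0,"turn":0}

```text
time_s: 29.98
eef_pos: [0.6619, -0.004, 0.0806]
eef_rot: [3.13, 0.068, -0.024]
contact_force: [-1.8, 0.2, -0.7]
finger_gap: -0.0002
```

```bash
python3 guard.py
```

```text
[ 0.6616 -0.004   0.0804] [-1.4 -0.9 -0.6]
180 214 409 | 188 214 409 | 196 213 410 | 204 213 410 | 212 213 410 | 220 212 411 | 228 212 411 | 236 212 411 | 244 211 411 | 252 213 410 | 260 215 408 | 268 217 406 | 276 220 403 | 284 313 324 |
```

The guard is now resting freely on the finger. I store the views for later and withdraw.

Run:
```python
from h import *
import pickle
pickle.dump((snap("wrist"),snap("side"),snap("top")),open("w14.pkl","wb"))
```

Request:
jog_arm:
  commands:
    - {"x":-0.005,"y":0,"z":0,"turn":0}
    - {"x":-0.005,"y":0,"z":0,"turn":0}
    - {"x":0,"y":0,"z":0,"turn":0}

```text
time_s: 30.55
eef_pos: [0.6506, -0.0041, 0.0805]
eef_rot: [3.13, 0.069, -0.027]
contact_force: [-3.6, -0.3, 0.2]
finger_gap: 0.0001
```

Request:
jog_arm:
  commands:
    - {"x":-0.006,"y":0,"z":0,"turn":0}
    - {"x":-0.006,"y":0,"z":0,"turn":0}
    - {"x":-0.01,"y":0,"z":0,"turn":0}
    - {"x":-0.01,"y":0,"z":0,"turn":0}
    - {"x":0,"y":0,"z":0,"turn":0}

```text
time_s: 31.18
eef_pos: [0.6188, -0.0057, 0.0812]
eef_rot: [3.13, 0.069, -0.026]
contact_force: [0.5, -0.5, 0.2]
finger_gap: 0.0001
```

```bash
python3 guard.py
```

```text
[ 0.6197 -0.0056  0.0812] [-0.7  0.1  0.1]
180 230 395 | 188 317 319 | 196 317 319 | 204 317 319 | 212 317 319 | 220 317 319 | 228 317 319 | 236 317 319 | 244 317 319 | 252 314 322 | 260 313 323 | 268 313 323 | 276 312 324 | 284 313 323 |
```

Withdrawn and free of contact, with the guard shut. Next I locate the pegs from a close wrist look, using masks rather than viewing.

Request:
jog_arm:
  commands:
    - {"x":-0.03,"y":0,"z":-0.05,"turn":0}
    - {"x":-0.03,"y":0,"z":-0.05,"turn":0.17}
    - {"x":0,"y":0,"z":-0.05,"turn":0.17}
    - {"x":0,"y":0,"z":-0.05,"turn":0}
    - {"x":0,"y":0,"z":0,"turn":0}
  hand: 45

```text
time_s: 31.85
eef_pos: [0.5664, -0.0053, 0.2864]
eef_rot: [3.097, -0.462, -0.006]
contact_force: [0.6, -0.8, -1.0]
finger_gap: 0.0385
```

Run:
```python
from h import *
go((.548,-.201,.28,-17))
```

```text
t 31.9 at [ 0.5664 -0.0053  0.2864] phi -16.96 tilt 0.65
  turn first 0.001 max .18/row
  4 rows of [0.0099 0.0481 0.0021]
```

Request:
jog_arm:
  commands:
    - {"x":0.0099,"y":0.0481,"z":0,"turn":0}
    - {"x":0.0099,"y":0.0481,"z":0,"turn":0}
    - {"x":0.0099,"y":0.0481,"z":0,"turn":0}
    - {"x":0.0099,"y":0.0481,"z":0,"turn":0}
    - {"x":0,"y":0,"z":0,"turn":0}
    - {"x":0,"y":0,"z":0,"turn":0}

```text
time_s: 32.6
eef_pos: [0.5446, -0.2007, 0.2835]
eef_rot: [3.096, -0.461, -0.023]
contact_force: [0.5, 1.1, -0.3]
finger_gap: 0.0387
```

Run:
```python
from h import *
import pickle
s=snap("wrist","w15.png"); pickle.dump(s,open("w15.pkl","wb"));im=s["image"]
go((.548,-.201,.28,-17))
hsv=cv2.cvtColor(im,cv2.COLOR_RGB2HSV); m=((hsv[...,1]<60)&(hsv[...,2]>110)).astype(np.uint8)
n,l,st,c=cv2.connectedComponentsWithStats(m)
for i in range(1,n):
    if st[i,4]>150: print(st[i],c[i].round())
# expected peg projections
mid=np.array([.650,-.234]);Yr=np.array([.292,.956]);Xr=np.array([.956,-.292])
for k in(90,30,-30,-90):
    b=mid+Yr*k/1e3; t=b-Xr*.038; print(k,proj(s,[*b,.225]).round(),proj(s,[*t,.263]).round())
small=cv2.resize(m[0:220]*9,(80,55),interpolation=cv2.INTER_AREA)
print("\n".join("".join(".:#"[min(2,v//3)] for v in r) for r in small))
```

```text
t 32.6 at [ 0.5449 -0.1999  0.2837] phi -16.85 tilt 1.07
  turn first 0.003 max .18/row
  1 rows of [0.0033 0.0001 0.0037]
[    0     0   607   212 34161] [235.  71.]
[465 155  23  26 386] [476. 167.]
[344 163  26  28 371] [356. 176.]
[291 166  29  28 362] [304. 179.]
[229 205  26  26 345] [241. 217.]
[466 243  23  38 707] [477. 263.]
[333 247  30  39 693] [346. 267.]
[267 294  19  28 326] [276. 309.]
90 [170.  24.] [151.  89.]
30 [270.  25.] [265.  90.]
-30 [370.  25.] [377.  90.]
-90 [468.  26.] [489.  90.]
..:#########.......................................................########:....
...#########:.....................................................#########:....
...##########....................................................###########....
...####################################################:::::::::############....
..:#########################################################################....
.:##########################################################################....
#########.##################################################################....
######:#...#######
[... 3169 characters left out ...]
.........###...:#:..................................
#######:.............................#:.........................................
######..........................................................................
#####...........................................................................
###:............................................................................
##............................:.................................................
:............................##:................................................
............................:#::................................................
.............................:.#................................................
```

The mask shows four pegs (tips at row ~90, columns ~146, 258, 373 and 486) and four eyes at (241,217), (304,179), (356,176) and (476,167).

```bash
cat > eyes.py <<'E'
from h import *
def knives(s):
    im=s["image"]; hsv=cv2.cvtColor(im,cv2.COLOR_RGB2HSV)
    o=((hsv[...,0]>6)&(hsv[...,0]<20)&(hsv[...,1]>130)&(hsv[...,2]>130)).astype(np.uint8)
    return hsv,o
E
python3 - <<'E'
from h import *
import pickle
s=pickle.load(open("w15.pkl","rb"));im=s["image"]
hsv=cv2.cvtColor(im,cv2.COLOR_RGB2HSV); m=((hsv[...,1]<60)&(hsv[...,2]>110)).astype(np.uint8)
Xr=np.array([.956,-.292])
for c0 in(146,260,373,488):
    pts=[]
    for r in(45,60,75,84,86,88,90,92,94):
        x=np.where(m[r,c0-14:c0+14])[0]+c0-14
        if len(x): pts.append((r,x.min(),x.max()))
    print(pts)
for e in((476,167),(356,176),(304,179),(241,217)): print("eye",e,ray(s,*e,.006).round(3))
for b in((476,263),(346,267),(276,309)): print("blade",b,ray(s,*b,.004).round(3))
hi=(hsv[...,0]>8)&(hsv[...,0]<22)&(hsv[...,1]>170)&(hsv[...,2]>150)
n,l,st,c=cv2.connectedComponentsWithStats(hi.astype(np.uint8))
print([(st[i,4],c[i].round().tolist(),ray(s,*c[i],.012).round(3)[:2].tolist()) for i in range(1,n) if st[i,4]>150])
t=snap("top");im=t["image"];hsv=cv2.cvtColor(im,cv2.COLOR_RGB2HSV);o=((hsv[...,0]>8)&(hsv[...,0]<22)&(hsv[...,1]>170)&(hsv[...,2]>150)).astype(np.uint8);o[:200]=0;o[300:]=0;o[:,:300]=0
for q in cv2.findContours(o,cv2.RETR_EXTERNAL,cv2.CHAIN_APPROX_NONE)[0]:
    if cv2.contourArea(q)>40:
        P=np.array([ray(t,u,v,.012)[:2] for u,v in q[:,0].astype(float)],np.float32)*1e3; r=cv2.minAreaRect(P); print("top handle",np.round(r[0]),np.round(r[1]),round(r[2],1))
E
```

```text
[(45, np.int64(152), np.int64(159)), (60, np.int64(147), np.int64(156)), (75, np.int64(142), np.int64(152)), (84, np.int64(132), np.int64(150)), (86, np.int64(132), np.int64(150)), (88, np.int64(132), np.int64(150)), (90, np.int64(132), np.int64(149)), (92, np.int64(132), np.int64(147)), (94, np.int64(132), np.int64(139))]
[(45, np.int64(260), np.int64(269)), (60, np.int64(258), np.int64(268)), (75, np.int64(257), np.int64(267)), (84, np.int64(256), np.int64(266)), (86, np.int64(256), np.int64(267)), (88, np.int64(256), np.int64(266)), (90, np.int64(257), np.int64(265)), (92, np.int64(259), np.int64(264))]
[(45, np.int64(366), np.int64(376)), (60, np.int64(368), np.int64(378)), (75, np.int64(369), np.int64(380)), (84, np.int64(370), np.int64(381)), (86, np.int64(370), np.int64(382)), (88, np.int64(370), np.int64(381)), (90, np.int64(371), np.int64(381)), (92, np.int64(372), np.int64(379))]
[(45, np.int64(474), np.int64(482)), (60, np.int64(474), np.int64(487)), (75, np.int64(479), np.int64(492)), (84, np.int64(482), np.int64(495)), (86, np.int64(482), np.int64(495)), (88, np.int64(48
[... 259 characters left out ...]
) [ 0.33  -0.372  0.004]
blade (346, 267) [ 0.378 -0.194  0.004]
blade (276, 309) [ 0.344 -0.078  0.004]
[]
top handle [ 239. -614.] [19. 78.] 0.8
top handle [ 238. -484.] [19. 98.] 0.8
top handle [235. -41.] [ 26. 147.] 0.8
top handle [351. -11.] [94. 27.] 80.3
top handle [ 370. -764.] [16. 43.] 0.8
top handle [ 362. -463.] [96. 29.] 86.2
top handle [ 359. -589.] [46. 98.] 0.8
top handle [373. -13.] [16. 95.] 0.8
top handle [ 370. -131.] [91. 31.] 86.4
top handle [ 447. -503.] [ 52. 190.] 0.8
top handle [ 433. -226.] [99. 43.] 0.3
top handle [435. -25.] [126.  91.] 87.8
top handle [ 446. -145.] [ 93. 102.] 9.9
top handle [ 528. -554.] [264.  35.] 87.1
top handle [522. -61.] [198.  40.] 86.5
```

Run:
```python
from h import *
import pickle
s=pickle.load(open("w15.pkl","rb"))
for z in(.258,.262,.266,.27):
    P=[ray(s,u,90,z)[:2] for u in(261,376,488.8)]; d=P[0]-P[2]
    print(z,[p.round(4).tolist() for p in P],np.linalg.norm(d).round(4),"yaw",np.degrees(np.arctan2(-d[0],d[1])).round(2))
# bar: find bar lower/upper edge rows at columns
hsv=cv2.cvtColor(s["image"],cv2.COLOR_RGB2HSV)
m=((hsv[...,1]<60)&(hsv[...,2]>110))
for c in(220,320,430): print(c,np.where(np.diff(m[:60,c].astype(int)))[0])
for z in(.225,):
  P=[ray(s,u,24,z)[:2].round(4) for u in(220,320,430)];print(P)
```

```text
0.258 [[0.6231, -0.1917], [0.605, -0.2517], [0.587, -0.3109]] 0.1245 yaw -16.87
0.262 [[0.6229, -0.1923], [0.6051, -0.251], [0.5875, -0.3091]] 0.1221 yaw -16.87
0.266 [[0.6227, -0.1928], [0.6052, -0.2504], [0.5879, -0.3073]] 0.1196 yaw -16.87
0.27 [[0.6224, -0.1933], [0.6053, -0.2497], [0.5884, -0.3054]] 0.1172 yaw -16.87
220 [11 35]
320 [12 36]
430 [12 36]
[array([ 0.6679, -0.1766]), array([ 0.6506, -0.2341]), array([ 0.6314, -0.2979])]
```

```bash
cat > kn.py <<'E'
from h import *
import sys
def eyes(s):
    """white eye plates joined to orange handles -> eye centre, heading"""
    hsv=cv2.cvtColor(s["image"],cv2.COLOR_RGB2HSV)
    w=((hsv[...,1]<70)&(hsv[...,2]>100)).astype(np.uint8)
    o=((hsv[...,0]>8)&(hsv[...,0]<19)&(hsv[...,1]>150)&(hsv[...,2]>100)).astype(np.uint8)
    o=cv2.morphologyEx(o,cv2.MORPH_OPEN,np.ones((5,5)))
    cs=cv2.findContours(w,cv2.RETR_CCOMP,cv2.CHAIN_APPROX_NONE); out=[]
    for c,h in zip(cs[0],cs[1][0]):
        if h[3]<0 and h[2]>=0 and 200<cv2.contourArea(c)<6000:
            hole=cs[0][h[2]]
            if cv2.contourArea(hole)<15: continue
            (u,v),_=cv2.minEnclosingCircle(hole); P=np.array([ray(s,a,b,.008)[:2] for a,b in c[:,0].astype(float)],np.float32)*1e3
            r=cv2.minAreaRect(P); out.append(((u,v),ray(s,u,v,.006)[:2].round(4),np.round(r[1]),round(r[2],1)))
    return out
if __name__=="__main__":
    s=snap("wrist",sys.argv[1])
    for e in eyes(s): print("eye px",np.round(e[0]),"at",e[1],"rect",e[2],e[3])
    hsv=cv2.cvtColor(s["image"],cv2.COLOR_RGB2HSV)
    y=((hsv[...,0]>19)&(hsv[...,0]<33)&(hsv[...,1]>150)&(hsv[...,2]>130)).astype(np.uint8)
    n,l,st,c=cv2.connectedComponentsWithStats(y)
    for i in range(1,n):
        if st[i,4]>60: print("ferrule px",c[i].round(),"at",ray(s,*c[i],.008)[:2].round(4),st[i,4])
E
python3 - <<'E'
from h import *
go((.4865,-.175,.16,11))
E
```

```text
t 32.7 at [ 0.545  -0.1996  0.2839] phi -16.8 tilt 1.07
  turn first -0.485 max .18/row
  3 rows of [-0.0169 -0.012   0.0415]
```

Request:
jog_arm:
  commands:
    - {"x":0,"y":0,"z":0,"turn":-0.162}
    - {"x":0,"y":0,"z":0,"turn":-0.162}
    - {"x":0,"y":0,"z":0,"turn":-0.161}
    - {"x":-0.017,"y":-0.012,"z":0.0415,"turn":0}
    - {"x":-0.017,"y":-0.012,"z":0.0415,"turn":0}
    - {"x":-0.017,"y":-0.012,"z":0.0415,"turn":0}
    - {"x":0,"y":0,"z":0,"turn":0}
    - {"x":0,"y":0,"z":0,"turn":0}

```text
time_s: 33.7
eef_pos: [0.4886, -0.1769, 0.1619]
eef_rot: [3.117, 0.297, -0.02]
contact_force: [0.2, -0.8, 1.2]
finger_gap: 0.0385
```

```bash
python3 kn.py k2.png
python3 - <<'E'
from h import *
go((.4865,-.175,.16,11))
E
```

```text
eye px [527. 235.] at [ 0.466  -0.3949] rect [31. 31.] 81.3
eye px [388. 174.] at [ 0.5004 -0.2425] rect [29. 31.] 87.1
eye px [217. 151.] at [ 0.4912 -0.0801] rect [29. 31.] 87.4
eye px [324. 144.] at [ 0.5163 -0.1769] rect [31. 29.] 7.5
t 33.8 at [ 0.489  -0.1772  0.1623] phi 10.86 tilt 0.9
  turn first -0.002 max .18/row
  1 rows of [-0.002  -0.0026  0.0023]
```

Run:
```python
import cv2,numpy as np
im=cv2.imread("pics/k2.png"); h=cv2.cvtColor(im,cv2.COLOR_BGR2HSV)
for r in(190,230): print(r,[tuple(map(int,h[r,c])) for c in range(296,352,4)])
```

```text
190 [(11, 163, 182), (10, 161, 190), (10, 160, 194), (11, 158, 191), (16, 142, 249), (15, 149, 242), (15, 153, 238), (16, 150, 241), (16, 145, 246), (13, 162, 176), (11, 157, 130), (11, 157, 188), (11, 164, 187), (11, 157, 185)]
230 [(11, 164, 179), (11, 162, 180), (11, 162, 178), (13, 157, 228), (16, 145, 248), (15, 143, 246), (14, 155, 233), (15, 147, 243), (13, 153, 232), (10, 155, 128), (11, 162, 172), (11, 157, 195), (10, 159, 196), (11, 158, 194)]
```

```bash
cat >> kn.py <<'E'
    o=((hsv[...,0]>=12)&(hsv[...,0]<=19)&(hsv[...,1]>120)&(hsv[...,2]>212)).astype(np.uint8)
    n,l,st,c=cv2.connectedComponentsWithStats(cv2.morphologyEx(o,cv2.MORPH_OPEN,np.ones((3,3))))
    for i in range(1,n):
        if st[i,4]>250:
            v,u=np.where(l==i); P=np.array([ray(s,a,b,.012)[:2] for a,b in zip(u,v)],np.float32)
            vx,vy,x0,y0=cv2.fitLine(P,cv2.DIST_HUBER,0,.01,.01).ravel(); sg=1 if vx>0 else -1
            print("handle px",c[i].round(),"mid",(round(float(x0),4),round(float(y0),4)),"heading",round(float(np.degrees(np.arctan2(sg*vy,sg*vx))),1),"n",st[i,4])
E
python3 kn.py k2b.png
```

```text
eye px [526. 235.] at [ 0.4662 -0.3947] rect [30. 30.] 82.0
eye px [387. 174.] at [ 0.5006 -0.2423] rect [29. 31.] 86.9
eye px [217. 152.] at [ 0.4913 -0.0804] rect [29. 31.] 87.8
eye px [324. 145.] at [ 0.5163 -0.177 ] rect [31. 29.] 7.4
handle px [320. 201.] mid (0.4636, -0.1833) heading 7.2 n 1737
handle px [206. 206.] mid (0.4383, -0.0776) heading -2.7 n 1711
handle px [372. 222.] mid (0.4648, -0.2392) heading -6.9 n 1416
handle px [496. 291.] mid (0.4026, -0.3813) heading 16.7 n 430
```

Run:
```python
from h import *
go((.4885,-.1804,-.02,7.0))
```

```text
t 33.8 at [ 0.4889 -0.1774  0.1623] phi 10.84 tilt 0.91
  turn first 0.067 max .18/row
  4 rows of [0.0004 0.0003 0.0456]
```

Request:
jog_arm:
  commands:
    - {"x":0,"y":0,"z":0,"turn":0.067}
    - {"x":0.0004,"y":0.0003,"z":0.0456,"turn":0}
    - {"x":0.0004,"y":0.0003,"z":0.0456,"turn":0}
    - {"x":0.0004,"y":0.0003,"z":0.0456,"turn":0}
    - {"x":0.0004,"y":0.0003,"z":0.04,"turn":0}
    - {"x":0,"y":0,"z":0.006,"turn":0}
    - {"x":0,"y":0,"z":0.005,"turn":0}
    - {"x":0,"y":0,"z":0,"turn":0}

```text
time_s: 34.8
eef_pos: [0.4861, -0.1805, -0.026]
eef_rot: [3.125, 0.191, -0.021]
contact_force: [-0.0, 0.3, -0.2]
finger_gap: 0.0388
```

Request:
jog_arm:
  commands:
    - {"x":0,"y":0,"z":0.003,"turn":0}
    - {"x":0,"y":0,"z":0.003,"turn":0}
    - {"x":0,"y":0,"z":0,"turn":0}

```text
time_s: 35.17
eef_pos: [0.4847, -0.1802, -0.0333]
eef_rot: [3.126, 0.191, -0.025]
contact_force: [0.4, -0.3, -0.3]
finger_gap: 0.0381
```

Request:
jog_arm:
  commands:
    - {"x":0.001,"y":0,"z":0.003,"turn":0}
    - {"x":0,"y":0,"z":0.002,"turn":0}
    - {"x":0,"y":0,"z":0,"turn":0}
    - {"x":0,"y":0,"z":0,"turn":0}
  hand: 32

```text
time_s: 35.67
eef_pos: [0.4855, -0.1801, -0.0358]
eef_rot: [3.125, 0.192, -0.024]
contact_force: [-4.7, 1.4, 27.4]
finger_gap: 0.0276
```

Request:
jog_arm:
  commands:
    - {"x":0,"y":0,"z":0,"turn":0}
    - {"x":0,"y":0,"z":0,"turn":0}
    - {"x":0,"y":0,"z":0,"turn":0}
    - {"x":0,"y":0,"z":0,"turn":0}
  hand: 0
  squeeze: 25

```text
time_s: 36.17
eef_pos: [0.4852, -0.1775, -0.0355]
eef_rot: [3.127, 0.195, -0.025]
contact_force: [-7.4, 7.3, 33.7]
finger_gap: 0.0214
```

Request:
jog_arm:
  commands:
    - {"x":0,"y":0,"z":-0.01,"turn":0}
    - {"x":0,"y":0,"z":-0.04,"turn":0}
    - {"x":0,"y":0,"z":-0.05,"turn":0}
    - {"x":0,"y":0,"z":-0.05,"turn":0}
    - {"x":0,"y":0,"z":-0.05,"turn":0.14}
    - {"x":0,"y":0,"z":-0.05,"turn":0.14}
    - {"x":0,"y":0,"z":-0.045,"turn":0.14}
    - {"x":0,"y":0,"z":0,"turn":0}
    - {"x":0,"y":0,"z":0,"turn":0}

```text
time_s: 37.3
eef_pos: [0.4894, -0.177, 0.2559]
eef_rot: [3.094, -0.463, -0.024]
contact_force: [-0.6, -0.5, -1.0]
finger_gap: 0.0212
```

Run:
```python
from h import *
from kn import eyes
import pickle
s=snap("wrist","k2h.png"); pickle.dump(s,open("k2h.pkl","wb"))
st=env.read_state();p=st["eef_pos"];R=Ro.from_rotvec(st["eef_rot"]).as_matrix(); print(p.round(4),st["contact_force"].round(1),st["finger_gap"])
for e in eyes(s): print(np.round(e[0],1))
for x in(20,25,30):
  for z in(-30,-42,-55): print(x,z,proj(s,p+R@(np.array([x,0,z])/1e3)).round(1))
print("vertical:",[proj(s,p+R@(np.array([0,0,z])/1e3)).round() for z in(-60,-75)])
hsv=cv2.cvtColor(s["image"],cv2.COLOR_RGB2HSV);m=((hsv[...,1]<70)&(hsv[...,2]>100)).astype(np.uint8)
n,l,q,c=cv2.connectedComponentsWithStats(m); print([(q[i].tolist(),c[i].round().tolist()) for i in range(1,n) if q[i,4]>150])
b=m[120:400,200:440]*9; b=cv2.resize(b,(60,35),interpolation=cv2.INTER_AREA)
print("\n".join("".join(".:#"[min(2,v//3)] for v in r) for r in b))
```

```text
[ 0.489  -0.1769  0.2553] [0.2 0.1 0.1] 0.021403888208288764
[239.1 178.8]
[317.5 200. ]
[365.5 131.5]
[497.5 121.5]
20 -30 [319.6 212.7]
20 -42 [319.7 221.4]
20 -55 [319.8 232.6]
25 -30 [319.6 201.8]
25 -42 [319.7 209.7]
25 -55 [319.8 219.8]
30 -30 [319.6 190.6]
30 -42 [319.7 197.7]
30 -55 [319.8 206.8]
vertical: [array([320., 288.]), array([320., 310.])]
[([0, 0, 153, 147, 13003], [71.0, 73.0]), ([534, 0, 35, 11, 245], [550.0, 4.0]), ([485, 107, 26, 29, 474], [497.0, 120.0]), ([351, 116, 29, 31, 490], [365.0, 131.0]), ([281, 163, 74, 75, 4019], [318.0, 197.0]), ([225, 164, 30, 30, 457], [239.0, 178.0]), ([485, 206, 26, 43, 889], [497.0, 229.0]), ([374, 213, 30, 44, 887], [388.0, 236.0]), ([580, 361, 35, 26, 395], [599.0, 373.0])]
......................................######................
......................................##...##...............
.......................................######...............
.......................................:....................
............................................................
..........::........:#################:..............
[... 1076 characters left out ...]
.............................
............................................................
............................................................
............................................................
....................:.................:.....................
............................................................
............................................................
............................................................
............................................................
............................................................
............................................................
............................................................
```

```bash
cat >> h.py <<'E'
Xr=np.array([.956,-.292,0]); PEG={1:np.array([.6401,-.135,.264]),2:np.array([.6227,-.1927,.264]),3:np.array([.6052,-.2505,.264]),4:np.array([.5879,-.3075,.264])}
def hang(uv,k,out=.012,up=.0,zoff=.042):
    """uv: pixel of held eye; print move to put the eye centre 'out' m outside peg k tip, on its axis, then + up"""
    s=snap("wrist"); st=env.read_state(); p=st["eef_pos"]; e=ray(s,*uv,p[2]+zoff)
    tgt=PEG[k]+out*.7071*(np.array([0,0,1])-Xr)+[0,0,up]
    print("eye now",e.round(4),"rel",(e-p).round(4),"target",tgt.round(4)); go(tuple(p+tgt-e)+(-17,))
E
python3 - <<'E'
from h import *
hang((317.5,200),2,.012,.02)
E
```

```text
eye now [ 0.5177 -0.1841  0.2971] rel [ 0.0288 -0.0073  0.042 ] target [ 0.6146 -0.1902  0.2925]
t 37.4 at [ 0.489  -0.1768  0.2551] phi -17.05 tilt 1.23
  turn first -0.001 max .18/row
  2 rows of [ 0.0472 -0.0112  0.0014]
```

Request:
jog_arm:
  commands:
    - {"x":0.032,"y":-0.0075,"z":0.001,"turn":0}
    - {"x":0.032,"y":-0.0075,"z":0.001,"turn":0}
    - {"x":0.0304,"y":-0.0074,"z":0.001,"turn":0}
    - {"x":0,"y":0,"z":0,"turn":0}
    - {"x":0,"y":0,"z":0,"turn":0}

```text
time_s: 38.02
eef_pos: [0.5855, -0.1833, 0.2508]
eef_rot: [3.094, -0.464, -0.027]
contact_force: [0.3, 0.0, -1.2]
finger_gap: 0.021
```

```bash
cat > see.py <<'E'
from h import *
import sys,pickle
from kn import eyes
s=snap("wrist",sys.argv[1]); pickle.dump(s,open("see.pkl","wb"))
st=env.read_state();p=st["eef_pos"]; print(p.round(4),st["contact_force"].round(1),round(st["finger_gap"],4))
g=cv2.cvtColor(s["image"],cv2.COLOR_RGB2GRAY); b=cv2.resize(g[130:270,230:430],(100,35),interpolation=cv2.INTER_AREA)
print("\n".join("".join("@%*=-. "[min(6,int(v)//37)] for v in r) for r in b))
for e in eyes(s): print(np.round(e[0],1))
for k in PEG: print(k,"tip",proj(s,PEG[k]).round(),"mid",proj(s,PEG[k]+.027*.7071*(Xr-[0,0,1])).round())
E
python3 see.py k2p.png
```

```text
[ 0.5854 -0.1834  0.2512] [ 0.1  0.1 -0.8] 0.0214
@@@@@@@@%%%%****************************-...-=******************************************************
@@@@@@@@%%%%%***************************-...-=******************************************************
%%%%%%%%%%%%%%**************************-...-=******************************************************
%%%%%%%%%%%%%%**************************-...-==*****************************************************
%%%%%%%%%%%%%%%*************************-...--=*****************************************************
%%%%%%%%%%%%%%%%************************-...--=*****************************************************
%%%%%%%%%%%%%%%%************************-...--=*****************************************************
%%%%%%%%%%%%%%%%%***********************-.  .-=*****************************************************
%%%%%%%%%%%%%%%%%%*******=-----------------------------------.=*************************************
%%%%%%%%%%%%%%%%%%*******.                                    -*************************************
%%%%%%%%%%%%%************-              
[... 1962 characters left out ...]
=*%%*************
*********=  -%%%**-  =%*****%@%%*************************%@%****************========*%%*************
**********- .-****----%%****%@@%*************************%@%%****************========%%*************
***********.  .*%@@@@%**%%*%%@@%%************************%@@%*****%%@@@@%%***=-======*%%************
***********=-*@@@@@@%%*%%**%@@@%*************************%@@%%*****%@@@@@@%***-=======%%************
*************%@@@@@@%%%*%%%%@@@%*************************%@@@%*%%%*%%@@%@%@%**=-======%%%***********
[260.6 251. ]
[381.3 208.5]
[506.9 198.9]
1 tip [186. 166.] mid [195. 121.]
2 tip [316. 165.] mid [316. 121.]
3 tip [445. 164.] mid [435. 120.]
4 tip [570. 164.] mid [552. 120.]
```

Peg 2 is lined up with the hole (both at column ~317). Now down, then diagonally along the peg.

Request:
jog_arm:
  commands:
    - {"x":0,"y":0,"z":0.01,"turn":0}
    - {"x":0,"y":0,"z":0.01,"turn":0}
    - {"x":0.005,"y":0,"z":0.005,"turn":0}
    - {"x":0.005,"y":0,"z":0.005,"turn":0}
    - {"x":0.004,"y":0,"z":0.004,"turn":0}
    - {"x":0,"y":0,"z":0,"turn":0}

```text
time_s: 38.83
eef_pos: [0.6, -0.1878, 0.2176]
eef_rot: [3.094, -0.464, -0.022]
contact_force: [-0.1, 0.2, -0.9]
finger_gap: 0.0211
```

```bash
python3 see.py k2q.png
```

```text
[ 0.5999 -0.1878  0.2179] [-0.5  0.6 -0.2] 0.0212
@@@@@%%%%%******************************-...--=*****************************************************
@@@@@@%%%%%*****************************-...--=*****************************************************
@@@@@@%%%%%****************************=-...--=*****************************************************
@@@@@@%%%%******************************-...--=*****************************************************
@@@@@@%%%%*****************************=-...--=*****************************************************
@@@@@@%%%%******************************-....-=*****************************************************
@@@@@@%%%%%*****************************-----==*****************************************************
%%%%%%%%%%%%******************************=====*****************************************************
%%%%%%%%%%%%%************=-----------------------------------.=*************************************
%%%%%%%%%%%%%************.                                    -*************************************
%%%%%%%%%%%%%%***********-              
[... 1948 characters left out ...]
*******=======-*%%*************
*************************%**%@%%*************************%@%****************=======-=%%%************
*****************%%%%**%****%@@%*************************%@%%******%%*******=========*%%************
**************%%@@@@@%*%%%*%%@@%%************************%@@%*****%%@@@@%%***=======-=%%%***********
**********==-*@@@@@@%%%%%%*%@@@%*************************%@@%%**%**%@@@@@@%**=========%%%***********
******=..   .%@@@@@@%%%%%%%%@@@%*************************%@@@%%**%**%@@@@@@%**========*%%%**********
[385.9 230.3]
[519.5 219.5]
1 tip [161. 220.] mid [174. 163.]
2 tip [316. 219.] mid [316. 162.]
3 tip [470. 218.] mid [457. 161.]
4 tip [620. 217.] mid [594. 161.]
```

Request:
jog_arm:
  commands:
    - {"x":0.005,"y":0,"z":0.005,"turn":0}
    - {"x":0.005,"y":0,"z":0.005,"turn":0}
    - {"x":0.004,"y":0,"z":0.004,"turn":0}
    - {"x":0,"y":0,"z":0,"turn":0}

```text
time_s: 39.38
eef_pos: [0.613, -0.1921, 0.2033]
eef_rot: [3.094, -0.465, -0.023]
contact_force: [-0.5, -0.2, 0.1]
finger_gap: 0.0214
```

```bash
python3 see.py k2r.png | sed -n '1p;8,28p'
```

```text
[ 0.6129 -0.192   0.2036] [ 0.2 -0.   0.6] 0.0215
                .     .     .   .. .-----...--=----==....----====-.-----==. ........................
....................................-==*=======*=========================...........................
===**====================------------------------------------.=***********==========================
@@@@@%%%%%***************.                                    -*************************************
@@@@%%%%%%%**************-                                    -*************************************
%%%%%%%%%%%**************-                                    -*************************************
%%%%%%%%%%%%*************-                                    -*************************************
%%%%%%%%%%%%%************=            .--....----.            -*************************************
%%%%%%%%%%%%%%***********=          -=*=-....-=***=-          =*************************************
%%%%%%%%%%%%%%***********=         =***=-....-==****=.        =*************************************
%%%%%%%%%%%%%%%**********=        -****=
[... 370 characters left out ...]
********************.        -***=-....-==****=.        **************************************
**************************.         .=*=-....-==***=--.       **************************************
**************************.            --....-==*------      .**************************************
**************************-            .-....-===------....  .**************************************
**************************-            .-....-===----------. .**************************************
**************************-       .....--....-==*======----- .*******************===%%**************
**************************= ...-**%%%%%=-....-==*%*******=--.-***********==-..      =%**************
```

Request:
jog_arm:
  commands:
    - {"x":0.005,"y":0,"z":0.005,"turn":0}
    - {"x":0,"y":0,"z":0,"turn":0}

```text
time_s: 39.67
eef_pos: [0.6177, -0.1936, 0.1984]
eef_rot: [3.094, -0.464, -0.022]
contact_force: [-0.1, 0.3, -0.2]
finger_gap: 0.0214
```

Request:
jog_arm:
  commands:
    - {"x":0,"y":0,"z":0,"turn":0}
    - {"x":0,"y":0,"z":0,"turn":0}
    - {"x":0,"y":0,"z":0,"turn":0}
    - {"x":0,"y":0,"z":0,"turn":0}
    - {"x":-0.02,"y":0,"z":-0.02,"turn":0}
    - {"x":-0.03,"y":0,"z":-0.03,"turn":0}
    - {"x":-0.04,"y":0,"z":-0.02,"turn":0}
    - {"x":0,"y":0,"z":0,"turn":0}
    - {"x":0,"y":0,"z":0,"turn":0}
  hand: 48

```text
time_s: 40.8
eef_pos: [0.5333, -0.1666, 0.2699]
eef_rot: [3.094, -0.465, -0.02]
contact_force: [0.1, -0.4, -0.1]
finger_gap: 0.041
```

```bash
cat > rail.py <<'E'
from h import *
s=snap("wrist","rail.png"); g=cv2.cvtColor(s["image"],cv2.COLOR_RGB2GRAY); b=cv2.resize(g[0:240],(128,48),interpolation=cv2.INTER_AREA)
print("\n".join("".join("@%*=-. "[min(6,int(v)//37)] for v in r) for r in b))
E
python3 rail.py
python3 - <<'E'
from h import *
X=.4911-.0285*1;go((.463,-.079,.16,-2.7))
E
```

```text
*-.        -*@@@%@@@@--.  @@@@@@@@@@@@=-*%%@@@@@@%*********%%*--=*%%%***%%************--%@@@@@*********%@@@@*--=@@*-.           
        .=%@@@@@@@@@@%--  =@@@@@%@@@@@--*%%@@@@@@%**********==-.===%%*****************-.*@@@@@%******%@@@@@@%=--*-              
. .-  -*@@@@@@@@@@@@*%-----@@@@@%%@@@%.=*%%@@@@@@%************-.=**%******************-.=@@@@@*****%@@@@@@@@@*----.......       
. .-=%@@@@@@@@@@@@@@%*-----*@@@@@%%%@*-=%@@@@@@@@%**********%%-.=%%%********%%********=--%@@@%***%@@@@@@@@@***=---------.       
.-*%@@@@@@@@@@@@@@%%@%-----=@@@@@%%%%=-*%@@@@@@@@%**********%%-.=%%%%%%%%%%%%%%%%%%%%%*-.*@@@%%@@@@@@@@@@%%%%%*---------.       
=@@@@@@@@@@@@@@@@@%--=------%@@@@@%%%--*@@@@@@@@@%*******%*%%%-.=%%%%%%%%%%%%%%%%%%%%%*-.=@@@@@@@@@@@@%%%%%%%%*=-----.-.       .
.%@@@@@@@@@@@@@@@@@=--------=@@@@@%%*.=*%@@@@@@@@%%%%%%%%%%%%@-.=%%%%%%%%%%%%%%%%%%%%%*-.-@@@@@@@@@%%%%%%%%%%%%*---            =
*=@@@@@@@@@@@@@@@@@%---------%@@@@%%= -%%%@@@@@@@%%%%%%%%%%%%%- -%%%***************%%%%=..%@@@@@%%%%%%%%%%%%****=...         .=*
--%@@@@@@@@@%%@@@@@@=--------=@@@@@%*.-%%%%@@@@@@%%%%%%%%%%%*%-.=@%*
[... 4518 characters left out ...]
******===%*******************-==*******************%*---=
***************************************************====%*********************===********************===%*******************%=--=
*%%%*%%%%*******************************************===%%********************===*%*****************=--.=*********************---
**%%%%%%********************************************===*%*********************==-******************=..-**********************---
***%@%%*********************************************====%********************=...=******************  =*********************%=--
t 40.9 at [ 0.5333 -0.1666  0.2694] phi -17.09 tilt 1.08
  turn first -0.251 max .18/row
  4 rows of [-0.0182 -0.0214  0.0274]
```

Knife 2 has left the bench and hangs on peg 2, its blade edge visible below it. Next is knife 1 for peg 1.

Request:
jog_arm:
  commands:
    - {"x":0,"y":0,"z":0,"turn":-0.125}
    - {"x":0,"y":0,"z":0,"turn":-0.126}
    - {"x":-0.0175,"y":-0.0214,"z":0.0274,"turn":0}
    - {"x":-0.0175,"y":-0.0214,"z":0.0274,"turn":0}
    - {"x":-0.0175,"y":-0.0214,"z":0.0274,"turn":0}
    - {"x":-0.0175,"y":-0.0214,"z":0.0274,"turn":0}
    - {"x":0,"y":0,"z":0,"turn":0}
    - {"x":0,"y":0,"z":0,"turn":0}
  hand: 40

```text
time_s: 41.85
eef_pos: [0.4666, -0.0793, 0.1603]
eef_rot: [3.129, -0.074, -0.022]
contact_force: [0.9, 1.3, -0.2]
finger_gap: 0.0342
```

```bash
python3 kn.py k1.png
python3 - <<'E'
from h import *
go((.4662,-.0790,-.02,-2.7))
E
```

```text
eye px [318. 147.] at [ 0.4913 -0.0808] rect [28. 31.] 88.0
eye px [493. 128.] at [ 0.5007 -0.2427] rect [30. 31.] 87.3
handle px [490. 166.] mid (0.4697, -0.2396) heading -6.1 n 944
handle px [317. 203.] mid (0.4386, -0.0778) heading -2.9 n 1755
t 41.9 at [ 0.4669 -0.0796  0.1606] phi -2.77 tilt 1.01
  turn first -0.001 max .18/row
  4 rows of [ 0.0004 -0.0007  0.0451]
```

Request:
jog_arm:
  commands:
    - {"x":0.0004,"y":-0.0004,"z":0.045,"turn":0}
    - {"x":0.0004,"y":-0.0004,"z":0.045,"turn":0}
    - {"x":0.0004,"y":-0.0004,"z":0.045,"turn":0}
    - {"x":0.0004,"y":-0.0004,"z":0.04,"turn":0}
    - {"x":0,"y":0,"z":0.01,"turn":0}
    - {"x":0,"y":0,"z":0.005,"turn":0}
    - {"x":0,"y":0,"z":0.003,"turn":0}
    - {"x":0,"y":0,"z":0,"turn":0}
  hand: 34

```text
time_s: 42.9
eef_pos: [0.4646, -0.0796, -0.0318]
eef_rot: [3.129, -0.074, -0.021]
contact_force: [0.6, -0.4, -0.1]
finger_gap: 0.0292
```

Request:
jog_arm:
  commands:
    - {"x":0,"y":0,"z":0.002,"turn":0}
    - {"x":0,"y":0,"z":0,"turn":0}
    - {"x":0,"y":0,"z":0,"turn":0}
    - {"x":0,"y":0,"z":0,"turn":0}
    - {"x":0,"y":0,"z":0,"turn":0}
  hand: 0

```text
time_s: 43.52
eef_pos: [0.4647, -0.0797, -0.0329]
eef_rot: [3.129, -0.073, -0.02]
contact_force: [-0.9, -1.0, 14.2]
finger_gap: 0.0215
```

Request:
jog_arm:
  commands:
    - {"x":0,"y":0,"z":-0.01,"turn":0}
    - {"x":0,"y":0,"z":-0.04,"turn":0}
    - {"x":0,"y":0,"z":-0.05,"turn":0}
    - {"x":0,"y":0,"z":-0.05,"turn":0}
    - {"x":0,"y":0,"z":-0.05,"turn":0.125}
    - {"x":0,"y":0,"z":-0.05,"turn":0.125}
    - {"x":0,"y":0,"z":-0.04,"turn":0}
    - {"x":0,"y":0,"z":0,"turn":0}
    - {"x":0,"y":0,"z":0,"turn":0}

```text
time_s: 44.65
eef_pos: [0.4672, -0.0764, 0.2549]
eef_rot: [3.094, -0.463, -0.024]
contact_force: [0.5, -0.6, -0.9]
finger_gap: 0.0211
```

```bash
python3 see.py k1h.png | sed -n '1p;6,36p'
python3 - <<'E'
from h import *
from kn import eyes
import pickle
s=pickle.load(open("see.pkl","rb"))
e=[x for x in eyes(s) if abs(x[0][0]-319)<15]; print(e)
if e: hang(e[0][0],1,.012,.02)
E
```

```text
[ 0.467  -0.0763  0.2544] [-0.4 -0.5 -1.3] 0.0216
****************************************************************************************************
****************************************************************************************************
****************************************************************************************************
****************************************************************************************************
****************************************************************************************************
****************************************************************************************************
*************************=....................................=*************************************
*************************=                                    =*************************************
*************************=.                                   **************************************
**************************.                                   **************************************
**************************.             
[... 1683 characters left out ...]
***********%%%%**%%***%@@%%************************%@@%**%**%%%%%%****************************
***************%@@@@@%%%%**%%@@%%************************%@@%*%%%%%@@@@@%%**************************
*************%@@@@@@%%%%%%*%@@@%%************************@@@@%%*%%%%@@@@@@@*************************
*************%@%@%@@%%%%%%%%@@@%%************************@@@@%%%%%%%%@@@@@@%************************
[((317.82501220703125, 206.5), array([ 0.407 , -0.0606]), array([88., 94.]), 72.9)]
eye now [ 0.493  -0.0828  0.2962] rel [ 0.0261 -0.0065  0.042 ] target [ 0.632  -0.1325  0.2925]
t 44.8 at [ 0.467  -0.0763  0.2542] phi -17.01 tilt 1.23
  turn first -0.0 max .18/row
  3 rows of [0.0492 0.0023 0.0005]
```

Request:
jog_arm:
  commands:
    - {"x":0.0369,"y":0.0017,"z":0,"turn":0}
    - {"x":0.0369,"y":0.0017,"z":0,"turn":0}
    - {"x":0.0369,"y":0.0017,"z":0.001,"turn":0}
    - {"x":0.0369,"y":0.0018,"z":0,"turn":0}
    - {"x":0,"y":0,"z":0,"turn":0}
    - {"x":0,"y":0,"z":0,"turn":0}

```text
time_s: 45.5
eef_pos: [0.6059, -0.1255, 0.2512]
eef_rot: [3.094, -0.462, -0.027]
contact_force: [0.5, 0.4, -0.6]
finger_gap: 0.0212
```

```bash
python3 see.py k1p.png | sed -n '1,24p;38,50p'
```

```text
[ 0.6059 -0.1254  0.2517] [-0.2  0.3 -0.9] 0.0209
@@@@@@@%%%%%%%%%%%%%%@@@@@@@@@@@@@%%%%***=...--=****************************************************
@@@@@@@%%%%%%%%%%%%%%@@@@@@@@@@@@@%%%%***=...--=****************************************************
@@@@@@@@%%%%%%%%%%%%%%@@@@@@@@@@@@%%%%%**=...--=****************************************************
%@@@@@@@@%%%%%%%%%%%%%%%%%%%%%%%%%%%%%%%*=-..--=****************************************************
-@@@@@@@@@%%%%%%%%%%%%%%%%%%%%%%%%%%%%%%*=-..--=****************************************************
 -@@@@@@@@@%%%%%%%%%%%%%%%%%%%%%%%%%%%%%%=....-=****************************************************
  =@@@@@@@@%%%%%%%%%%%%%%%%%%%%%%%%%%%%%%=....-=****************************************************
   *@@@@@@@@%%%%%%%%%%%%%%%%%%%%%%%%%%%%%=....-=****************************************************
    %@@@@@@@@%%%%%%%%%%%%%%%%%%%%%%%%%%%%=....-=****************************************************
    .%@@@@@@@@%%%%%%%%%%%%%%%%%%%%%%%%%%%*-...==****************************************************
     .@@@@@@@@%%%%%%%%%%%*..............
[... 722 characters left out ...]
      .**********************************==--
**************************-       -******************=       .*******************************=.    .
**************************-       =******************=       .********************************.  .**
**************************-       -******************-       -********************************-  =%*
**************************=        =****************=.       -*********************************.  -=
**************************=         -**************-         -*********************************.   .
[554.9 200.7]
1 tip [318. 171.] mid [318. 126.]
2 tip [446. 170.] mid [436. 126.]
3 tip [572. 170.] mid [554. 126.]
4 tip [696. 169.] mid [669. 125.]
```

Request:
jog_arm:
  commands:
    - {"x":0,"y":0,"z":0.01,"turn":0}
    - {"x":0,"y":0,"z":0.01,"turn":0}
    - {"x":0.005,"y":0,"z":0.005,"turn":0}
    - {"x":0.005,"y":0,"z":0.005,"turn":0}
    - {"x":0.004,"y":0,"z":0.004,"turn":0}
    - {"x":0,"y":0,"z":0,"turn":0}

```text
time_s: 46.3
eef_pos: [0.6203, -0.1306, 0.2179]
eef_rot: [3.094, -0.463, -0.023]
contact_force: [0.5, -0.7, -0.6]
finger_gap: 0.0212
```

Request:
jog_arm:
  commands:
    - {"x":0.005,"y":0,"z":0.005,"turn":0}
    - {"x":0.005,"y":0,"z":0.005,"turn":0}
    - {"x":0.005,"y":0,"z":0.005,"turn":0}
    - {"x":0,"y":0,"z":0,"turn":0}

```text
time_s: 46.8
eef_pos: [0.6345, -0.1352, 0.2027]
eef_rot: [3.094, -0.463, -0.022]
contact_force: [-0.4, 0.7, -0.6]
finger_gap: 0.0212
```

```bash
python3 see.py k1r.png | sed -n '1p;8,30p'
```

```text
[ 0.6344 -0.1351  0.203 ] [ 0.6 -0.2 -1.4] 0.0212
                                                                                                    
                                            ..                                                      
                                   .....--===---..------.....----==-....                            
...........................---------====***====**=======================............................
=-------------------------....................................-**********==-------=----------=------
@@@@@%%%%%%%%%%%%%%%%%%%%%.                                   -****************=--=*%%%%%%%%%%*===**
@@@@@%%%%%%%%%%%%%%%%%%%%%.                                   -*************************%%%%*%**====
@@@@@@%%%%%%%%%%%%%%%%%%%%.                                   -************************************=
@@@@@@@%%%%%%%%%%%%%%%%%%%.               ...                 =*************************************
@@@@@@@@%%%%%%%%%%%%%%%%%%-          .-=--...--==-.           =*************************************
@@@@@@@@%%%%%%%%%%%%%%%%%%-         -%%%
[... 571 characters left out ...]
%%%%%%%%%%%%%%%%*****=         -***=-...--=****=---     .**************************************
 .%%%%%%%%%%%%%***********=           .=--...--=*==-----.    .**************************************
  .%%%%%%*****************=.            --...--=*=-------.--..**************************************
.. .%%%%******************=.      ...-----...--=*=-----------=**************************************
..  .%%********************.  .-------=---...--=*=-----------=**************************************
     -*********************.   .**********-...-==*******=----=*************************************=
 ..-==*********************====*%********=----===*************************************************-
```

Threaded. I push a little further, release and back off, then go to knife 3.

Request:
jog_arm:
  commands:
    - {"x":0.004,"y":0,"z":0.004,"turn":0}
    - {"x":0,"y":0,"z":0,"turn":0}

```text
time_s: 47.1
eef_pos: [0.6381, -0.1364, 0.1989]
eef_rot: [3.094, -0.463, -0.022]
contact_force: [0.2, -0.1, -0.8]
finger_gap: 0.0213
```

Request:
jog_arm:
  commands:
    - {"x":0,"y":0,"z":0,"turn":0}
    - {"x":0,"y":0,"z":0,"turn":0}
    - {"x":0,"y":0,"z":0,"turn":0}
    - {"x":0,"y":0,"z":0,"turn":0}
    - {"x":-0.02,"y":0,"z":-0.02,"turn":0}
    - {"x":-0.03,"y":0,"z":-0.03,"turn":0}
    - {"x":-0.04,"y":0,"z":-0.02,"turn":0}
    - {"x":0,"y":0,"z":0,"turn":0}
    - {"x":0,"y":0,"z":0,"turn":0}
  hand: 40

```text
time_s: 48.22
eef_pos: [0.5536, -0.1095, 0.2703]
eef_rot: [3.094, -0.463, -0.02]
contact_force: [0.4, -0.3, -0.4]
finger_gap: 0.0338
```

Run:
```python
from h import *
go((.4755,-.2405,.16,-5))
```

```text
t 48.2 at [ 0.5536 -0.1095  0.2703] phi -17.03 tilt 1.06
  turn first -0.21 max .18/row
  4 rows of [-0.0162  0.034   0.0282]
```

Request:
jog_arm:
  commands:
    - {"x":0,"y":0,"z":0,"turn":-0.105}
    - {"x":0,"y":0,"z":0,"turn":-0.105}
    - {"x":-0.0162,"y":0.034,"z":0.0282,"turn":0}
    - {"x":-0.0162,"y":0.034,"z":0.0282,"turn":0}
    - {"x":-0.0162,"y":0.034,"z":0.0282,"turn":0}
    - {"x":-0.0162,"y":0.034,"z":0.0282,"turn":0}
    - {"x":0,"y":0,"z":0,"turn":0}
    - {"x":0,"y":0,"z":0,"turn":0}

```text
time_s: 49.22
eef_pos: [0.4762, -0.2399, 0.1597]
eef_rot: [3.128, -0.136, -0.022]
contact_force: [0.2, 0.2, 0.5]
finger_gap: 0.0346
```

```bash
python3 kn.py k3.png
python3 - <<'E'
from h import *
go((.4755,-.2405,-.02,-5))
E
```

```text
eye px [481. 169.] at [ 0.4664 -0.3939] rect [30. 30.] 81.0
eye px [317. 147.] at [ 0.5005 -0.2416] rect [29. 30.] 87.3
handle px [319. 204.] mid (0.4475, -0.2385) heading -2.9 n 1763
handle px [468. 237.] mid (0.4008, -0.3818) heading -9.3 n 1106
t 49.3 at [ 0.4768 -0.2393  0.1602] phi -4.91 tilt 0.98
  turn first 0.002 max .18/row
  4 rows of [ 0.0003 -0.0002  0.045 ]
```

Request:
jog_arm:
  commands:
    - {"x":0.0003,"y":0,"z":0.045,"turn":-0.03}
    - {"x":0.0003,"y":0,"z":0.045,"turn":0}
    - {"x":0.0003,"y":0,"z":0.045,"turn":0}
    - {"x":0.0003,"y":0,"z":0.04,"turn":0}
    - {"x":0,"y":0,"z":0.01,"turn":0}
    - {"x":0,"y":0,"z":0.005,"turn":0}
    - {"x":0,"y":0,"z":0.003,"turn":0}
    - {"x":0,"y":0,"z":0,"turn":0}
  hand: 34

```text
time_s: 50.28
eef_pos: [0.474, -0.2427, -0.0319]
eef_rot: [3.128, -0.089, -0.021]
contact_force: [0.2, -0.4, 0.1]
finger_gap: 0.0294
```

Request:
jog_arm:
  commands:
    - {"x":0,"y":0,"z":0.001,"turn":0}
    - {"x":0,"y":0,"z":0,"turn":0}
    - {"x":0,"y":0,"z":0,"turn":0}
    - {"x":0,"y":0,"z":0,"turn":0}
    - {"x":0,"y":0,"z":0,"turn":0}
  hand: 0

```text
time_s: 50.9
eef_pos: [0.4739, -0.2428, -0.0322]
eef_rot: [3.128, -0.089, -0.021]
contact_force: [-1.1, 1.8, 10.0]
finger_gap: 0.0215
```

Request:
jog_arm:
  commands:
    - {"x":0,"y":0,"z":-0.01,"turn":0}
    - {"x":0,"y":0,"z":-0.04,"turn":0}
    - {"x":0,"y":0,"z":-0.05,"turn":0}
    - {"x":0,"y":0,"z":-0.05,"turn":0}
    - {"x":0,"y":0,"z":-0.05,"turn":0.12}
    - {"x":0,"y":0,"z":-0.05,"turn":0.122}
    - {"x":0,"y":0,"z":-0.04,"turn":0}
    - {"x":0,"y":0,"z":0,"turn":0}
    - {"x":0,"y":0,"z":0,"turn":0}

```text
time_s: 52.02
eef_pos: [0.4767, -0.2391, 0.2558]
eef_rot: [3.094, -0.466, -0.024]
contact_force: [0.0, 0.3, -1.1]
finger_gap: 0.0213
```

```bash
cat > held.py <<'E'
from h import *
from kn import eyes
import sys
s=snap("wrist"); st=env.read_state(); print(st["eef_pos"].round(4),round(st["finger_gap"],4))
e=[x for x in eyes(s) if abs(x[0][0]-319)<20 and x[2][0]>60]; print(e)
if e: hang(e[0][0],int(sys.argv[1]),.012,.02)
E
python3 held.py 3
```

```text
[ 0.4764 -0.239   0.2551] 0.0209
[((318.0, 206.5), array([ 0.4163, -0.2233]), array([88., 94.]), 72.9)]
eye now [ 0.5025 -0.2457  0.2969] rel [ 0.026  -0.0067  0.042 ] target [ 0.5971 -0.248   0.2925]
t 52.1 at [ 0.4764 -0.2389  0.2549] phi -17.13 tilt 1.2
  turn first -0.002 max .18/row
  2 rows of [ 0.0456 -0.0127  0.0013]
```

Request:
jog_arm:
  commands:
    - {"x":0.0304,"y":-0.0085,"z":0.001,"turn":0}
    - {"x":0.0304,"y":-0.0085,"z":0.001,"turn":0}
    - {"x":0.0304,"y":-0.0085,"z":0,"turn":0}
    - {"x":0,"y":0,"z":0,"turn":0}
    - {"x":0,"y":0,"z":0,"turn":0}

```text
time_s: 52.75
eef_pos: [0.5709, -0.2417, 0.2513]
eef_rot: [3.094, -0.466, -0.027]
contact_force: [-1.5, 0.7, -0.7]
finger_gap: 0.0211
```

```bash
python3 see.py k3p.png | sed -n '1,3p;8,24p;38,50p'
```

```text
[ 0.5708 -0.242   0.2518] [-0.7 -0.3  0.5] 0.0207
****************************************-...-=******************************%%%%%%%%%%%%%%%*********
****************************************-...-=******************************%%%%%%%%%%%%%%%*********
****************************************-...-=******************************************************
****************************************-...-=******************************************************
****************************************-...-=******************************************************
****************************************-...-=******************************************************
**************************-...................................=*************************************
**************************.                                   =*************************************
**************************.                                   =*************************************
**************************-                                   =*************************************
**************************-             
[... 304 characters left out ...]
************.       .**************************************
**************************=       -******************=       .**************************************
**************************=       -******************=.      .**************************************
**************************=       .******************-       .**************************************
**************************=        -****************=.       .**************************************
**************************=.        .**************=         -**************************************
1 tip [ 58. 173.] mid [ 76. 128.]
2 tip [188. 172.] mid [196. 127.]
3 tip [316. 171.] mid [316. 127.]
4 tip [442. 170.] mid [433. 126.]
```

Request:
jog_arm:
  commands:
    - {"x":0,"y":0.0005,"z":0.01,"turn":0}
    - {"x":0,"y":0,"z":0.01,"turn":0}
    - {"x":0.005,"y":0,"z":0.005,"turn":0}
    - {"x":0.005,"y":0,"z":0.005,"turn":0}
    - {"x":0.004,"y":0,"z":0.004,"turn":0}
    - {"x":0,"y":0,"z":0,"turn":0}

```text
time_s: 53.55
eef_pos: [0.5851, -0.2467, 0.2179]
eef_rot: [3.094, -0.466, -0.023]
contact_force: [0.5, -0.7, -0.2]
finger_gap: 0.021
```

Request:
jog_arm:
  commands:
    - {"x":0.005,"y":0,"z":0.005,"turn":0}
    - {"x":0.005,"y":0,"z":0.005,"turn":0}
    - {"x":0.005,"y":0,"z":0.005,"turn":0}
    - {"x":0,"y":0,"z":0,"turn":0}

```text
time_s: 54.05
eef_pos: [0.5994, -0.2513, 0.2027]
eef_rot: [3.094, -0.466, -0.022]
contact_force: [-0.3, -1.0, -0.8]
finger_gap: 0.0211
```

```bash
python3 see.py k3r.png | sed -n '1p;12,28p'
```

```text
[ 0.5992 -0.2513  0.203 ] [-0.5  0.2 -1.2] 0.0212
====-......................-..................................-==========--..-----------------------
%%%%*=-.-****************=.                                   -*************************************
%%************************.                                   -*************************************
**************************.                                   -*************************************
**************************.                                   =*************************************
**************************.           ......-====-.           =*************************************
**************************-         .=*-....-==****=.         =*************************************
**************************-        -**=.....-==******.        =*************************************
**************************-       .***=.....-==******=        **************************************
**************************-       -***=.....--=*******        **************************************
**************************=       .***=.....--=******=        **************************************
**************************=        -**=.....--=******.       .**************************************
**************************=         -*=.....--=*****=.       .**************************************
**************************=           -.....-==**=----...    .**************************************
**************************=           .-....-===----------...-**************************************
**************************=         ..--....--==-------------=**************************************
***************************.   .------=*....-===-------------=**************************************
```

Threaded. Release, back off and go to knife 4.

Request:
jog_arm:
  commands:
    - {"x":0.004,"y":0,"z":0.004,"turn":0}
    - {"x":0,"y":0,"z":0,"turn":0}

```text
time_s: 54.35
eef_pos: [0.6029, -0.2526, 0.199]
eef_rot: [3.094, -0.466, -0.022]
contact_force: [-0.3, -0.1, -0.2]
finger_gap: 0.0209
```

Request:
jog_arm:
  commands:
    - {"x":0,"y":0,"z":0,"turn":0}
    - {"x":0,"y":0,"z":0,"turn":0}
    - {"x":0,"y":0,"z":0,"turn":0}
    - {"x":0,"y":0,"z":0,"turn":0}
    - {"x":-0.02,"y":0,"z":-0.02,"turn":0}
    - {"x":-0.03,"y":0,"z":-0.03,"turn":0}
    - {"x":-0.04,"y":0,"z":-0.02,"turn":0}
    - {"x":0,"y":0,"z":0,"turn":0}
    - {"x":0,"y":0,"z":0,"turn":0}
  hand: 40

```text
time_s: 55.48
eef_pos: [0.5185, -0.2255, 0.2704]
eef_rot: [3.093, -0.466, -0.02]
contact_force: [0.4, -0.4, 0.4]
finger_gap: 0.0341
```

Run:
```python
from h import *
go((.4417,-.3898,.16,-9.5))
```

```text
t 55.5 at [ 0.5185 -0.2255  0.2704] phi -17.14 tilt 1.06
  turn first -0.133 max .18/row
  5 rows of [-0.0095  0.0346  0.0227]
```

Request:
jog_arm:
  commands:
    - {"x":0,"y":0,"z":0,"turn":-0.133}
    - {"x":-0.0095,"y":0.0346,"z":0.0227,"turn":0}
    - {"x":-0.0095,"y":0.0346,"z":0.0227,"turn":0}
    - {"x":-0.0095,"y":0.0346,"z":0.0227,"turn":0}
    - {"x":-0.0095,"y":0.0346,"z":0.0227,"turn":0}
    - {"x":-0.0095,"y":0.0346,"z":0.0227,"turn":0}
    - {"x":0,"y":0,"z":0,"turn":0}
    - {"x":0,"y":0,"z":0,"turn":0}

```text
time_s: 56.48
eef_pos: [0.4419, -0.3887, 0.1591]
eef_rot: [3.12, -0.259, -0.022]
contact_force: [0.2, 0.1, 0.6]
finger_gap: 0.0342
```

```bash
python3 kn.py k4.png
python3 - <<'E'
from h import *
go((.4417,-.3898,-.02,-9.5))
E
```

```text
eye px [318. 147.] at [ 0.4664 -0.3929] rect [29. 30.] 80.5
handle px [318. 203.] mid (0.4196, -0.3852) heading -9.1 n 1787
t 56.5 at [ 0.4425 -0.3882  0.1597] phi -9.41 tilt 0.99
  turn first 0.002 max .18/row
  4 rows of [ 0.0004 -0.0001  0.0449]
```

Request:
jog_arm:
  commands:
    - {"x":0.0003,"y":0,"z":0.045,"turn":0}
    - {"x":0.0003,"y":0,"z":0.045,"turn":0}
    - {"x":0.0003,"y":0,"z":0.045,"turn":0}
    - {"x":0.0003,"y":0,"z":0.04,"turn":0}
    - {"x":0,"y":0,"z":0.01,"turn":0}
    - {"x":0,"y":0,"z":0.005,"turn":0}
    - {"x":0,"y":0,"z":0.003,"turn":0}
    - {"x":0,"y":0,"z":0,"turn":0}
  hand: 34

```text
time_s: 57.52
eef_pos: [0.4397, -0.3921, -0.0321]
eef_rot: [3.118, -0.259, -0.02]
contact_force: [0.3, 0.0, 0.1]
finger_gap: 0.0294
```

Request:
jog_arm:
  commands:
    - {"x":0,"y":0,"z":0.001,"turn":0}
    - {"x":0,"y":0,"z":0,"turn":0}
    - {"x":0,"y":0,"z":0,"turn":0}
    - {"x":0,"y":0,"z":0,"turn":0}
    - {"x":0,"y":0,"z":0,"turn":0}
  hand: 0

```text
time_s: 58.15
eef_pos: [0.4397, -0.3921, -0.0325]
eef_rot: [3.117, -0.26, -0.02]
contact_force: [-0.6, 0.3, 8.1]
finger_gap: 0.0211
```

Request:
jog_arm:
  commands:
    - {"x":0,"y":0,"z":-0.01,"turn":0}
    - {"x":0,"y":0,"z":-0.04,"turn":0}
    - {"x":0,"y":0,"z":-0.05,"turn":0}
    - {"x":0,"y":0,"z":-0.05,"turn":0}
    - {"x":0,"y":0,"z":-0.05,"turn":0.067}
    - {"x":0,"y":0,"z":-0.05,"turn":0.067}
    - {"x":0,"y":0,"z":-0.04,"turn":0}
    - {"x":0,"y":0,"z":0,"turn":0}
    - {"x":0,"y":0,"z":0,"turn":0}

```text
time_s: 59.28
eef_pos: [0.4426, -0.3881, 0.2553]
eef_rot: [3.094, -0.467, -0.024]
contact_force: [-1.0, 0.1, -0.8]
finger_gap: 0.0214
```

```bash
python3 held.py 4
```

```text
[ 0.4423 -0.3879  0.2546] 0.0216
[((318.3846130371094, 206.0), array([ 0.3828, -0.3727]), array([88., 95.]), 72.6)]
eye now [ 0.4685 -0.3948  0.2964] rel [ 0.0261 -0.0069  0.042 ] target [ 0.5798 -0.305   0.2925]
t 59.4 at [ 0.4424 -0.3879  0.2544] phi -17.19 tilt 1.17
  turn first -0.003 max .18/row
  3 rows of [ 0.0267 -0.0395  0.0003]
```

Request:
jog_arm:
  commands:
    - {"x":0.0267,"y":-0.0395,"z":0,"turn":-0.003}
    - {"x":0.0267,"y":-0.0395,"z":0,"turn":0}
    - {"x":0.0267,"y":-0.0395,"z":0.001,"turn":0}
    - {"x":0,"y":0,"z":0,"turn":0}
    - {"x":0,"y":0,"z":0,"turn":0}

```text
time_s: 60.0
eef_pos: [0.5536, -0.299, 0.2507]
eef_rot: [3.094, -0.463, -0.026]
contact_force: [-0.8, -0.4, -0.8]
finger_gap: 0.021
```

```bash
python3 see.py k4p.png | sed -n '1,3p;8,24p;38,50p'
```

```text
[ 0.5532 -0.2999  0.251 ] [-0.1  0.1 -0.2] 0.0206
****************************************-....-=****%%%%%%%%%%%%%%%**********************************
****************************************-....-=****%%%%%%%%%%%%%%%**********************************
****************************************-....-=*****************************************************
****************************************-....-=*****************************************************
****************************************-....-=*****************************************************
****************************************=-..-==*****************************************************
**************************-                       ........... .*************************************
**************************-                                   .*************************************
**************************=                                   .*************************************
**************************-                                   -*************************************
**************************-             
[... 270 characters left out ...]
*******************=        -**********=******-        =*************************************
**************************=        *******************.       =*************************************
**************************=       .*******************.       =*************************************
**************************=        ******************=        =*************************************
**************************=        .**=*************=.        **************************************
***************************          =************=-          **************************************
2 tip [ 58. 173.] mid [ 76. 128.]
3 tip [189. 172.] mid [197. 127.]
4 tip [316. 172.] mid [316. 127.]
```

Request:
jog_arm:
  commands:
    - {"x":0,"y":-0.0006,"z":0.01,"turn":0}
    - {"x":0,"y":0,"z":0.01,"turn":0}
    - {"x":0.005,"y":0,"z":0.005,"turn":0}
    - {"x":0.005,"y":0,"z":0.005,"turn":0}
    - {"x":0.004,"y":0,"z":0.004,"turn":0}
    - {"x":0,"y":0,"z":0,"turn":0}

```text
time_s: 60.8
eef_pos: [0.568, -0.3024, 0.2173]
eef_rot: [3.094, -0.463, -0.023]
contact_force: [-0.1, -0.8, -0.4]
finger_gap: 0.021
```

Request:
jog_arm:
  commands:
    - {"x":0.005,"y":0,"z":0.005,"turn":0}
    - {"x":0.005,"y":0,"z":0.005,"turn":0}
    - {"x":0.005,"y":0,"z":0.005,"turn":0}
    - {"x":0,"y":0,"z":0,"turn":0}

```text
time_s: 61.3
eef_pos: [0.5821, -0.307, 0.202]
eef_rot: [3.094, -0.463, -0.023]
contact_force: [0.1, 0.3, -1.4]
finger_gap: 0.021
```

```bash
python3 see.py k4r.png | sed -n '1p;12,28p'
```

```text
[ 0.582  -0.3071  0.2023] [-0.7  0.  -0.1] 0.0213
====-.........................................................-=======--.................-**********
%%%%%%%*-.*===============                                    -**********==========*=====***********
%%%%%*=---***************=                                    -*************************************
**************************                                    -*************************************
**************************                                    =*************************************
**************************.           .-==.....---.           =*************************************
**************************.         -***=......-=**=.         =*************************************
**************************.        -****=......-=***=.        =*************************************
**************************-       -*****=......-=****=        =*************************************
**************************-       -*****=......-=****=        =*************************************
**************************-       .*****=......-=****=        **************************************
**************************-        -****=......-=****. .      **************************************
**************************-         .***=......-=**=----.    .**************************************
**************************=           .-=......-==-------.   .**************************************
**************************=           .........-==-------- . .**==**********************************
**************************=          ----......-==-----------=**************************************
**************************=   . ...-------.....-==-----------=**************************************
```

Request:
jog_arm:
  commands:
    - {"x":0.004,"y":0,"z":0.004,"turn":0}
    - {"x":0,"y":0,"z":0,"turn":0}

```text
time_s: 61.6
eef_pos: [0.5858, -0.3083, 0.1983]
eef_rot: [3.094, -0.463, -0.022]
contact_force: [0.4, 0.3, -1.5]
finger_gap: 0.0208
```

Request:
jog_arm:
  commands:
    - {"x":0,"y":0,"z":0,"turn":0}
    - {"x":0,"y":0,"z":0,"turn":0}
    - {"x":0,"y":0,"z":0,"turn":0}
    - {"x":0,"y":0,"z":0,"turn":0}
    - {"x":-0.02,"y":0,"z":-0.02,"turn":0}
    - {"x":-0.03,"y":0,"z":-0.03,"turn":0}
    - {"x":-0.04,"y":0,"z":-0.02,"turn":0}
    - {"x":-0.04,"y":0.03,"z":0,"turn":0}
    - {"x":-0.03,"y":0.04,"z":0,"turn":0}
    - {"x":0,"y":0,"z":0,"turn":0}
  hand: 40

```text
time_s: 62.85
eef_pos: [0.409, -0.3313, 0.2719]
eef_rot: [3.089, -0.475, -0.025]
contact_force: [0.6, 0.1, -0.1]
finger_gap: 0.0342
```

Run:
```python
from h import *
import pickle
b=snap("side","sfin.png"); t=snap("top","tfin.png"); pickle.dump((b,t),open("fin.pkl","wb"))
def crop(s,X,w,h,W,H):
    u,v=proj(s,X).astype(int); return cv2.resize(s["image"][max(0,v-h//2):v+h//2,u-w//2:u+w//2],(W,H),interpolation=cv2.INTER_CUBIC)
A=crop(b,[.64,-.23,.17],120,90,400,300)
B=crop(b,[.68,.08,.1],120,90,400,300)
w13=pickle.load(open("w13.pkl","rb"))[1]; w14=pickle.load(open("w14.pkl","rb"))[1]
C=crop(w13,[.69,0,.12],40,30,400,300); D=crop(b,[.69,0,.12],40,30,400,300)
for n,X in(("off",[.678,-.003,.125]),("on",[.7006,-.002,.125]),("foot",[.6896,-.0023,.094])): print(n,((proj(w13,X)-proj(w13,[.69,0,.12]).astype(int)+[20,15])*10).round())
cv2.imwrite("pics/fin.png",cv2.cvtColor(np.vstack([np.hstack([A,B]),np.hstack([C,D])]),cv2.COLOR_RGB2BGR))
```

```text
off [229. 154.]
on [183. 123.]
foot [211. 202.]
```

View pics/fin.png

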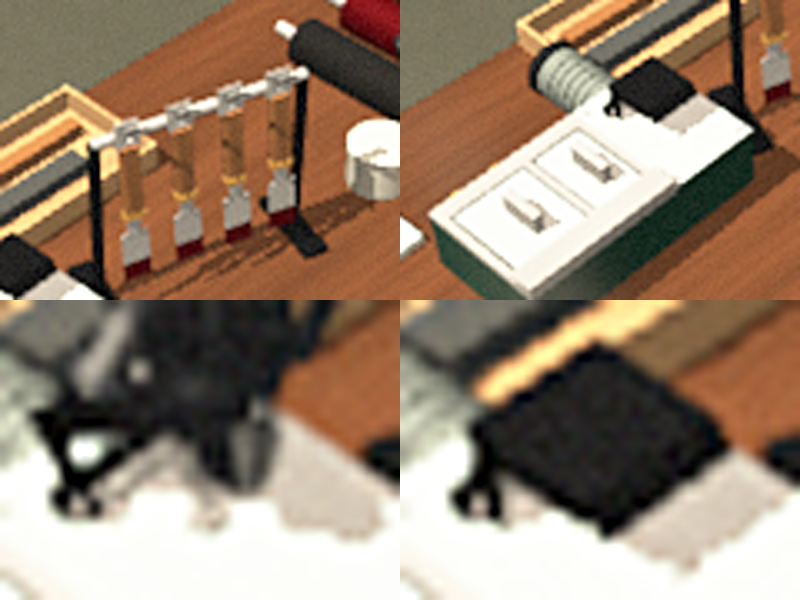

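Views are used up. The last one shows all four knives hanging, both covers flat and the guard shut. I check the toggle numerically from the stored frames taken while the guard was raised.

Run:
```python
from h import *
import pickle
for n,f in(("w12",lambda:pickle.load(open("w12.pkl","rb"))[1]),("w13",lambda:pickle.load(open("w13.pkl","rb"))[1]),("w14",lambda:pickle.load(open("w14.pkl","rb"))[1]),("fin",lambda:pickle.load(open("fin.pkl","rb"))[0])):
    s=f(); u0,v0=proj(s,[.69,0,.12]).astype(int); p=s["image"][v0-8:v0+12,u0-18:u0+12]
    print(n,"off",(proj(s,[.678,-.003,.125])-[u0-18,v0-8]).round(1),"on",(proj(s,[.7006,-.002,.125])-[u0-18,v0-8]).round(1),"foot",(proj(s,[.6896,-.0023,.094])-[u0-18,v0-8]).round(1))
    for r in p: print(" ".join("%3d"%(int(x.mean())) + ("r" if int(x[0])-int(x[2])>25 else " ") for x in r))
```

```text
w12 off [20.9  8.4] on [16.3  5.3] foot [19.1 13.2]
138  115   89   61   31   54  102r 182r 207r 204r 158r  62r   6   73  150  181  121   41   26   34   28   25   24   24   40   36   31   28   31   31 
154  138  122   90   63  104r 182r 210r 161r  58r   4    5   21  119  168  163  110   36   31   26   31   26   26   27   31   36   28   26   25   33 
137  152  143  125  107  119r 188r 160r  58r  16   41   26   71  149  166  125   69   43   26   27   22   19   27   27   37   39   33   35   24   33 
180  176  159  146  117   84   35   13   17   37   62   71  130  173  145   83   49   46   28   31   34   35   35   30   33   30   31   28   30   24 
190  169  161  136   93   40   33   21   32   56   74  128  168  160  112   53   93   95   45   26   39   36   25   25   22   27   34   39   33   29 
174  186  201  141   32   20   33   27   32   47   67  142  172  128   73   43  107  135   90   29   37   49   47   37   19   30   29   27   27   27 
194  206  201  160   67    8   25   33   37   24   47  103  133  104   76   44   46  110   92   34   45   54   66   57   41   30   42   33   23   26
[... 10406 characters left out ...]
  245  243  255  255  255  218  177  114    0    0   50  136  201r 213r 207r 205r 208r 203r 203r 200r
253  253  254  255  255  255  255  255  249  254  255  255  255  255  255  255  255  217   56  106  153r 194r 204r 205r 204r 203r 200r 206r 204r 198r
253  253  253  253  253  254  254  255  255  254  253  253  253  253  253  255  255  255  238  252  235  201r 201r 199r 197r 198r 199r 200r 202r 196r
250  252  253  253  253  252  253  253  253  253  253  253  252  253  253  253  254  255  255  255  254  244  220  193r 194r 196r 198r 193r 229  242 
247  248  251  252  253  253  252  252  252  253  253  253  252  252  252  253  253  253  254  254  254  255  253  241  243  221  189r 183r 252  255
```

The lever changed sides between the stored frames. Before the push it rises from its foot towards the robot, from (18,15) to (21,12). Afterwards it leans to the far side, from (18,13) to (17,9), so the switch is on. The arm is clear, so I hand in.

Run:
```python
from h import *
st=env.read_state(); print(st["time_s"],st["contact_force"].round(1))
print(env.finish_job())
```

```text
62.95 [1.2 0.5 0.6]
the job is handed in; nothing more can be done
None
```

I handed the job in at 63 s, with both covers fitted, the switch flipped under the lifted guard, and all four orange knives hung. No verdict was reported.

**What I did**
- **Covers:** I laid each one with its far end on the rim, drew the near end under the lip, and let it drop home.
- **Switch:** I lifted the guard with the closed fingers, pushed the toggle over, and withdrew so the guard shut.
- **Knives:** I threaded each by its eye onto its own peg, knives 1–4 on pegs 1–4. Knife 3 had been knocked aside, so I measured it again first.
- **Left alone:** I never touched the tin, the brayer, or the blue and turquoise look-alikes.

**Last checks**
- The final side view shows both covers flat in their recesses, four knives hanging, the guard shut, and the arm clear.
- The toggle is hidden under the shut guard, so I judged it from stored frames taken before and after the push. The lever changes from leaning towards the robot to leaning away.
- I judged the covers' flatness by eye and by the even gaps round them, not by a measured angle.

**What went wrong or disagreed**
- The fingertips sit about 30–40 mm short of the reported TCP, so my first grasp closed above the bar.
- The narrow cover's pick-up was at the reach limit and left the tool tilted by about 1°.
- The guard's edge caught on the gripper once. The force peaked at about 43 N (38 N of it upward) before I freed it. That is over the 40 N limit if the contact counts as the gripper's body.

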